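# Load, shut, clamp and start the test kiln

## Task

Load the small kiln for a bisque firing and set it going: stand every raw buff pot from the ware board upright on the shelf inside the kiln, setting each one down gently rather than dropping it. When all are in, lower the lid gently until it is fully shut, swing the red clamp handle all the way down, then turn the start switch clockwise to its stop, hold it there for a moment and let it spring back. Leave the blue glazed mug and everything else on the bench where it stands.

Things in the scene. Friction and masses are not known exactly. Their poses are not given: they have to be found in the camera images.
- kiln: Bench-top test kiln, fixed: steel case 280 (x) by 320 mm (y), white walls 40 mm thick, open at the top. Origin: on the bench under the middle of the case; z up, x away from the robot, y to the hinge side (robot's left). Chamber centred on the origin, 200 in x by 240 mm in y; its floor, a flat kiln shelf, is 65 mm above the origin, its rim 165 mm. A control box stands against its +y side.
- lid (a joint): Kiln lid, 40 mm thick, hinged along the top of the kiln's +y side; rad, 0 = shut flat on the rim, grows as it opens (right-hand turn about the kiln's -x axis), starts at 1.58 to 1.75, end stop 1.8. Balanced stiff hinge: stays where it is left; closing takes up to about 11 N at the handle.
- lid_handle (a point): Middle of the lid's handle: black bar, 22 mm in diameter, that sticks out 97 mm from the lid's side face towards the robot, parallel to the hinge axis; this point is 55 mm from the case, the bar's free part goes 40 mm either side. It moves on a circle of 161 mm radius about the hinge axis: 187 mm above the bench when shut, about 330 mm when open. The frame turns with the lid.
- lid_hinge (a point): Point on the lid's hinge axis (parallel to the kiln's x), at the middle of the kiln's +y side, 167 mm above the bench.
- clamp (a joint): Handle of the lid's toggle clamp at the middle of the kiln's -y side; rad, 0 = fully down, handle level, its linked steel arm pressed on the lid; grows as the handle is raised (right-hand turn about the kiln's -x axis); starts at about 1.2. The handle swings outwards (kiln -y) and down, the arm inwards over the lid. Stays where it is left; about 5 N at the grip.
- clamp_grip (a point): Middle of the clamp's red grip, 22 mm wide (kiln x), 18 mm thick, 76 mm long along the handle; it lies 85 mm from the pivot, the handle's tip 122 mm. The frame turns with the handle; its y axis points back along the handle to the pivot.
- clamp_hinge (a point): Point on the pivot axis (parallel to the kiln's x axis) of the clamp's handle, 205 mm from the kiln's origin along -y and 222 mm above the bench; the steel bracket around it reaches 235 mm high, the raised arm about 300 mm.
- start_switch (a joint): Spring-return start switch on the control box; rad, 0 = at rest, grows as it turns clockwise seen from above the panel, stop at 1.05. The spring (0.02 N m at rest, 0.14 N m at the stop) brings it back to 0 when let go.
- start_switch_grip (a point): Point on the switch's axis, where to put the TCP. z: the axis, out of the sloping panel (20 degrees from vertical, leaning to the robot); x: along the red bar grip, 46 mm long, 15 mm thick (y), from 24 mm below to 7 mm above this point; a black disc 44 mm across lies beneath it. The frame turns with the switch. The grey control box is 120 mm wide (kiln y) and at most 150 mm high.
- ware_board: Plywood ware board, fixed, 380 (x) by 250 (y) by 18 mm thick; origin at the centre of its underside. The pots start standing on it, about 115 mm apart.
- beaker: Raw unglazed pot of matt buff clay, upright, 0.17 to 0.38 kg. Origin: centre of its foot, z up its axis. May be absent (None from the start). Pinch it across its body, TCP 46 mm above its foot. Straight open beaker, 58 mm across, 70 mm high, wall 4.5 mm.
- tumbler: Raw unglazed pot of matt buff clay, upright, 0.17 to 0.38 kg. Origin: centre of its foot, z up its axis. May be absent (None from the start). Pinch it across its body, TCP 46 mm above its foot. Straight open tumbler, 64 mm across, 64 mm high, wall 4.5 mm.
- vase: Raw unglazed pot of matt buff clay, upright, 0.17 to 0.38 kg. Origin: centre of its foot, z up its axis. May be absent (None from the start). Pinch it across its body, TCP 46 mm above its foot. Small bottle vase, body 60 mm across from 10 to 56 mm up, narrow neck, 77 mm high.
- lidded_jar: Raw unglazed pot of matt buff clay, upright, 0.17 to 0.38 kg. Origin: centre of its foot, z up its axis. May be absent (None from the start). Pinch it across its body, TCP 46 mm above its foot. Jar with its lid stuck on, body 58 mm across, rim 60 mm across at 58 to 63 mm up, 80 mm high with the lid's knob.
- planter: Raw unglazed pot of matt buff clay, upright, 0.17 to 0.38 kg. Origin: centre of its foot, z up its axis. May be absent (None from the start). Pinch it across its body, TCP 46 mm above its foot. Open planter, 58 mm across at the foot, 64 mm at the rim, 66 mm high, wall 5 mm.
- glazed_mug: Glossy blue glazed cup, already fired, 62 mm across, 75 mm high, standing among the pots on the board: bystander, stays. Origin: centre of its foot.
- glaze_jar: Bystander: amber glass jar, 72 mm across, 85 mm high. Origin: centre of its foot.
- slip_bottle: Bystander: white plastic bottle with a blue cap, 60 mm across, 150 mm high. Origin: centre of its foot.
- kiln_prop: Bystander: cream kiln post, 38 mm across, 55 mm high. Origin: centre of its foot.
- scraper: Bystander: flat wooden scraper, 110 by 60 by 8 mm, in front of the kiln. Origin: middle of its underside.

How it is judged:
By the outcome, as a careful person would: the job done as asked, in the order asked, and still so for the second after the job is handed in, with the robot touching nothing.
Of beaker, tumbler, vase, lidded_jar, planter only 3 to 4 are there at a start; the rules pass over those that are not, and their reading is None.
At some moment in a run one of beaker, tumbler, vase, lidded_jar, planter may be knocked a few centimetres aside while the robot is not near it.
It also fails if it takes over 210 s, if anything falls off the work surface, if the arm or the gripper's body presses on something with over 40 N, if the wrist force passes 120 N, or if a joint passes its speed limit or range.

## Robot

A 6-joint arm with a two-finger parallel gripper is mounted at the origin on the work surface. World frame = base frame: x ahead of the robot, y to its left, z up, the work surface at z = 0. Lengths are in m, angles in rad, forces in N, time in s.
With the tool pointing down it reaches from about 0.225 to 0.875 m from the base axis. Payload 3.4 kg.
Tool frame: the origin (TCP) lies between the finger pads, 19 mm behind the fingertips; this is the grasp point; x points along the fingers, y is the direction in which the jaws open and shut, and the axes are right-handed (so a half turn about x gives the same grasp; the last joint's range is limited). The gripper opens to 85 mm and grips with 20 to 120 N. Pads are 22 mm wide; open, the fingers measure 114 mm over their backs; the gripper's body (76 mm by 85 mm) begins 54 mm behind the grasp point. The pads swing forward as they close: fully open they stand 13 mm farther back than shut.
Start: joints at [-1.418, 0.276, 1.505, -0, 1.361, -0.121], TCP at [0.155, -0.554, 0.25] pointing down, gripper open.
Joint ranges: [-2.89, 2.89], [-0.75, 2.08], [0.22, 2.7], [-1.18, 4.32], [0.11, 2.71], [-2.7, 2.7]. Speed limits (rad/s): [2.57, 2.57, 3.14, 3.14, 3.14, 3.14].

## Interface

Orientations are given as a unit quaternion [w, x, y, z].
In Python, from rig import manip, get_image, get_calibration, ticket gives the robot as it stands. The module is installed in compiled form; this text tells all that it offers.
- The arm moves only by the tool arm_command, never from a script. Its argument "series" is text: rows parted by semicolons, each of 7 numbers parted by spaces: the shift along the tool's x, y, z in units of 0.1 m (1.0 is 0.1 m), then the turn, a rotation vector about the tool's x, y, z in units of pi rad (1.0 is pi rad), then the opening, from -1 (shut) to 1 (fully open), so that 0 is half open. In form: tx ty tz rx ry rz claw; .... A call has 1 to 12 rows; each row shifts and turns the commanded pose from where the row before left it, along the tool's axes as they then stand; what a row does not reach is not made up. A row lasts 1/12 s, in which the tool goes at most 41.7 mm and 7.16 degrees, less where a joint would pass 70% of its speed; a pose out of reach is approached as far as the arm can. A call with a number of a shift or a turn outside -1 to 1 is refused whole. A call with a gripper value outside its range is refused whole. The fingers move at their own pace and stop on an object; "squeeze" is the grip in N (left out, the last holds). Time passes only in rows, so rows that do not move let the fingers close. It gives the time, the measured TCP pose, the force and the opening at its end, in the units of the state.
- manip.get_state(): the state, without advancing time (a new reading comes with each control period).
- get_image(name): name is "scene" or "side" or "wrist"; returns the picture (384x512x3 uint8, red, green, blue); there is no depth.
- get_calibration(name): a dict with "fx", "fy", "cx", "cy" (pixels), "D" ([k1, k2, p1, p2, k3] as OpenCV has them; the pictures are not rectified), "cam_to_world" (4x4, takes a point from camera to world coordinates); the wrist camera has in their place "tool_from_camera" (4x4, takes a point from camera to tool coordinates, whose origin is the TCP and whose axes are the tool frame's). Camera axes: x right, y down, z forward; pixel columns grow to the right and rows downward; lengths in m; the calibration is good to about 2 mm. A picture is of the moment at which its call begins: read the wrist's pose just before it. get_calibration takes no time and is no camera call.
- ticket.sign_off(): hands the job in, once; it reports no verdict.
The state is a dict: "clock": time; "qpos": joint angles; "qd": joint speeds; "effort": joint torques, N m; "position": TCP position; "ee_rot": TCP orientation; "contact_force": force on the tool from outside, world axes, zero at the start; "moment": the same for the moment, N m; "width": finger opening in m.
Only numpy, scipy, OpenCV 4.12 (cv2) and the standard library are available. Lean on these libraries where they do the work, as an engineer would, in place of code of your own. Each camera call takes 0.05 s, during which the arm holds its last target. There are 200 camera calls.

## Working session

There is one attempt and no reset: what is moved stays moved. The work goes in short steps, Python scripts to look and compute and a tool call to move; the robot and the scene stay as the last step left them, time stands still between calls to the robot, and variables do not carry over. Pictures are saved under pics/ and viewed, about 12 in all and at most 16, crops included, and the job is handed in when it is done.

Besides the shell and the picture viewer there is one more tool, called after ">>>" as name(argument=value, ...) on one line, values as JSON. arm_command: Moves the arm, as the interface text tells. Shifts and turns lie within -1 to 1; 1 stands for 0.1 m of shift or pi rad of turn. Its arguments: {"type":"object","properties":{"series":{"type":"string"},"squeeze":{"type":"number"}},"required":["series"]}

```bash
mkdir -p pics; cat > h.py <<'E'
import numpy as np, cv2
from rig import manip, get_image, get_calibration, ticket
from scipy.spatial.transform import Rotation as R
def st():
    s=manip.get_state(); q=s['ee_rot']; return s,np.array(s['position']),R.from_quat([q[1],q[2],q[3],q[0]])
def snap(name,f):
    s,p,r=st(); im=get_image(name); cv2.imwrite('pics/'+f,im[:,:,::-1]); 
    T=np.eye(4)
    c=get_calibration(name)
    if name=='wrist':
        T[:3,:3]=r.as_matrix();T[:3,3]=p; M=T@np.array(c['tool_from_camera'])
    else: M=np.array(c['cam_to_world'])
    np.save('pics/'+f+'.npy',M); return im
def K(name):
    c=get_calibration(name); return np.array([[c['fx'],0,c['cx']],[0,c['fy'],c['cy']],[0,0,1.]]),np.array(c['D'],float)
def ray(name,f,uv):
    k,d=K(name);M=np.load('pics/'+f+'.npy')
    u=cv2.undistortPoints(np.array(uv,float).reshape(-1,1,2),k,d).reshape(-1,2)
    v=np.c_[u,np.ones(len(u))]@M[:3,:3].T
    return M[:3,3],v
def onz(name,f,uv,z):
    o,v=ray(name,f,uv); return o+v*((z-o[2])/v[:,2])[:,None]
def proj(name,f,P):
    k,d=K(name);W=np.linalg.inv(np.load('pics/'+f+'.npy'))
    return cv2.projectPoints(np.array(P,float).reshape(-1,1,3),cv2.Rodrigues(W[:3,:3])[0],W[:3,3],k,d)[0].reshape(-1,2)
def tri(l):
    A=np.zeros((3,3));b=np.zeros(3)
    for n,f,uv in l:
        o,v=ray(n,f,[uv]);v=v[0]/np.linalg.norm(v[0]);P=np.eye(3)-np.outer(v,v);A+=P;b+=P@o
    return np.linalg.solve(A,b)
def big(f,g,x0,y0,x1,y1,s):
    cv2.imwrite('pics/'+g,cv2.resize(cv2.imread('pics/'+f)[y0:y1,x0:x1],None,fx=s,fy=s,interpolation=cv2.INTER_CUBIC))
E
python3 - <<'E'
from h import *
a=snap('scene','s0.png');b=snap('side','d0.png');c=snap('wrist','w0.png')
for n in('scene','side'): print(np.round(get_calibration(n)['cam_to_world'],3).tolist(), get_calibration(n)['fx'])
print(np.round(get_calibration('wrist')['tool_from_camera'],3).tolist())
s,p,r=st();print(s,r.as_matrix().round(3))
for f in('s0','d0'): big(f+'.png',f+'b.png',0,0,512,384,1.5)
E
```

```text
[[-0.471, -0.578, 0.666, -0.253], [-0.882, 0.322, -0.344, 0.362], [-0.016, -0.749, -0.662, 0.935], [0.0, 0.0, 0.0, 1.0]] 394.6208567958068
[[-0.95, -0.159, 0.269, 0.168], [-0.313, 0.477, -0.821, 0.994], [0.002, -0.864, -0.503, 0.746], [0.0, 0.0, 0.0, 1.0]] 490.05704783629284
[[0.0, -0.301, 0.954, -0.123], [1.0, 0.001, 0.0, -0.0], [-0.001, 0.954, 0.301, -0.077], [0.0, 0.0, 0.0, 1.0]]
{'clock': 0.15, 'qpos': array([-1.41800584e+00,  2.76456607e-01,  1.50582147e+00,  1.73893360e-05,
        1.36070691e+00, -1.20998969e-01]), 'qd': array([-8.28693417e-05, -2.15770545e-03, -4.18351571e-03, -4.38653323e-04,
        7.56931594e-04, -2.65648556e-04]), 'effort': array([ 2.47103068e-03, -4.17143440e+01, -2.46032614e+01,  1.00967445e-04,
        7.63997028e-03, -2.20285222e-05]), 'position': array([ 0.15541549, -0.55322524,  0.2493428 ]), 'ee_rot': array([-0.09600354, -0.70048966, -0.09698813,  0.70049329]), 'contact_force': array([-0.15642648, -0.04670241, -0.37846911]), 'moment': array([-0.06480805, -0.01646314,  0.03409722]), 'width': 0.08548354324534402} [[-0.     0.27  -0.963]
 [ 0.001 -0.963 -0.27 ]
 [-1.    -0.001 -0.   ]]
```

View pics/s0b.png

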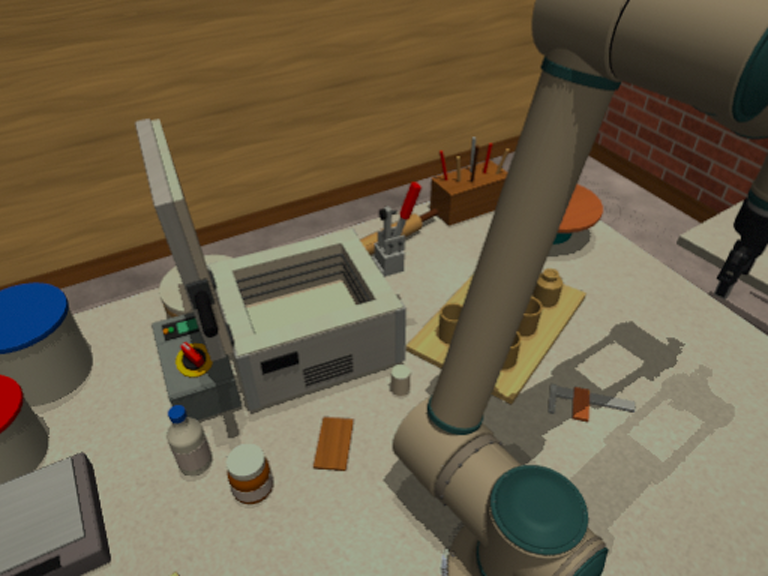

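View pics/d0b.png

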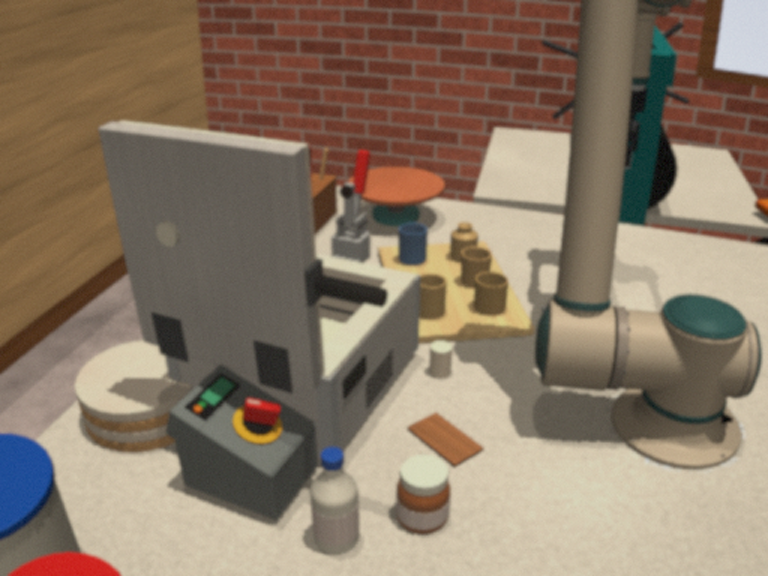

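The scene view shows the open kiln (near rim corners at about (237,365) and (405,303) in the enlarged picture) with the clamp raised. The board behind the arm carries pots. The side view shows four buff pots, at about (431,297), (490,293), (475,266) and (463,243), and a blue mug at (413,244). The switch is at about (262,412).

```bash
python3 - <<'E'
from h import *
s=lambda l,z:print(onz('scene','s0.png',np.array(l)/1.5,z).round(3).tolist())
d=lambda l,z:print(onz('side','d0.png',np.array(l)/1.5,z).round(3).tolist())
s([(237,365),(405,303),(350,230)],.165)
s([(508,398),(583,290),(410,345)],.018)
d([(380,245),(487,243),(530,328)],.018)
d([(431,313),(490,308),(475,281),(463,258),(413,260)],.018)
print(tri([('scene','s0.png',(192/1.5,352/1.5)),('side','d0.png',(262/1.5,410/1.5))]))
print(tri([('scene','s0.png',(414/1.5,187/1.5)),('side','d0.png',(363/1.5,155/1.5))]))
s([(333,443),(401,388),(249,495),(192,468)],0.0)
big('w0.png','w0b.png',0,0,512,384,1.4)
E
```

```text
[[0.471, 0.264, 0.165], [0.467, -0.07, 0.165], [0.736, -0.084, 0.165]]
[[0.272, -0.19, 0.018], [0.442, -0.538, 0.018], [0.486, -0.096, 0.018]]
[[0.652, -0.431, 0.018], [0.423, -0.52, 0.018], [0.273, -0.185, 0.018]]
[[0.463, -0.179, 0.018], [0.359, -0.233, 0.018], [0.41, -0.332, 0.018], [0.458, -0.427, 0.018], [0.56, -0.383, 0.018]]
[0.56231391 0.32414727 0.13965961]
[ 0.59162979 -0.15986257  0.32766581]
[[0.354, 0.147, 0.0], [0.407, -0.029, 0.0], [0.328, 0.319, 0.0], [0.428, 0.392, 0.0]]
```

View pics/w0b.png

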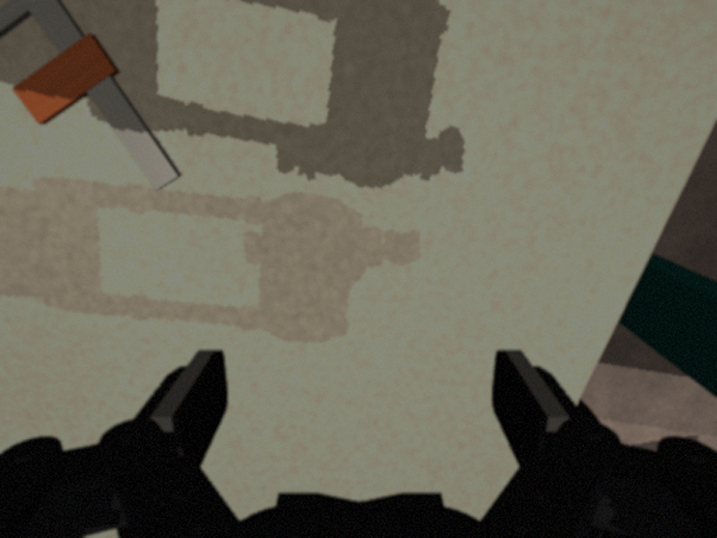

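The wrist view works: bench, hammer tip and shadow only. Moving over the board for a look from above.

>>> arm_command(series="-0.08 -0.135 -0.334 0 0 0 1;-0.08 -0.135 -0.334 0 0 0 1;-0.08 -0.135 -0.334 0 0 0 1;-0.08 -0.135 -0.334 0 0 0 1;-0.08 -0.135 -0.334 0 0 0 1;-0.08 -0.135 -0.334 0 0 0 1;-0.08 -0.135 -0.334 0 0 0 1;-0.08 -0.135 -0.334 0 0 0 1;-0.08 -0.135 -0.334 0 0 0 1;-0.08 -0.135 -0.334 0 0 0 1;0 0 0 0.035 0 0 1;0 0 0 0.035 0 0 1", squeeze=40)

```text
clock: 1.15
position: [0.4423, -0.3317, 0.3302]
ee_rot: [0.019, 0.707, 0.019, -0.707]
contact_force: [0.8, 0.0, -0.7]
width: 0.085
```

>>> arm_command(series="0 0 0 0.03 0 0 1;0 0 0 0 0 0 1;0 0 0 0 0 0 1")

```text
clock: 1.4
position: [0.4405, -0.3331, 0.3297]
ee_rot: [0.013, -0.707, 0.013, 0.707]
contact_force: [-1.1, -0.8, 0.6]
width: 0.0855
```

```bash
python3 - <<'E'
from h import *
snap('wrist','w1.png'); big('w1.png','w1b.png',0,0,512,384,1.5); s,p,r=st(); print(p,r.as_matrix().round(3),s['qpos'].round(2))
print(K('wrist')[0])
E
```

```text
[ 0.440368   -0.33329213  0.32976705] [[-0.    -0.038 -0.999]
 [ 0.    -0.999  0.038]
 [-1.    -0.     0.   ]] [-0.77  0.21  1.4  -0.    1.53  0.84]
[[326.79441971   0.         256.56183494]
 [  0.         326.79441971 190.67179275]
 [  0.           0.           1.        ]]
```

View pics/w1b.png

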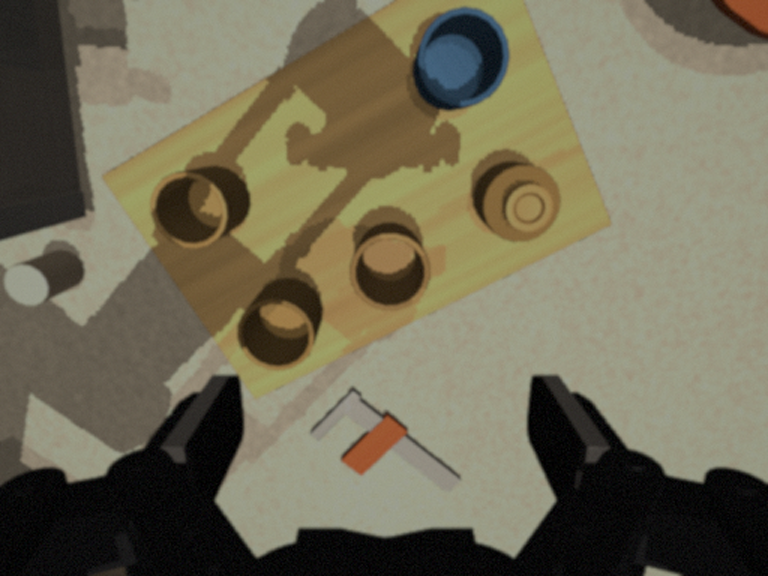

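From above: open pots with rim centres at (190,208), (276,327) and (390,270), the vase or jar with its top at (527,207), and the blue mug at (462,58).

```bash
python3 - <<'E'
from h import *
W=np.array([(190,208),(276,327),(390,270),(527,207)])/1.5
S=np.array([(431,282),(490,278),(475,254),(464,228)])/1.5
for w,s in zip(W,S): print(tri([('wrist','w1.png',w),('side','d0.png',s)]).round(3), onz('wrist','w1.png',[w],.085).round(3), onz('wrist','w1.png',[w+[27,0],w-[25,0]],.085).round(3).tolist())
print(onz('wrist','w1.png',np.array([(104,178),(610,223),(257,398)])/1.5,.018).round(3))
big('d0.png','d0p.png',240,130,370,230,6)
E
```

```text
[ 0.468 -0.186  0.081] [[ 0.468 -0.188  0.085]] [[0.467, -0.218, 0.085], [0.469, -0.159, 0.085]]
[ 0.366 -0.241  0.079] [[ 0.37  -0.242  0.085]] [[0.369, -0.275, 0.085], [0.371, -0.212, 0.085]]
[ 0.414 -0.335  0.079] [[ 0.414 -0.336  0.085]] [[0.413, -0.367, 0.085], [0.416, -0.307, 0.085]]
[ 0.461 -0.44   0.085] [[ 0.46  -0.44   0.085]] [[0.459, -0.47, 0.085], [0.461, -0.412, 0.085]]
[[ 0.488 -0.09   0.018]
 [ 0.432 -0.534  0.018]
 [ 0.267 -0.198  0.018]]
```

View pics/d0p.png

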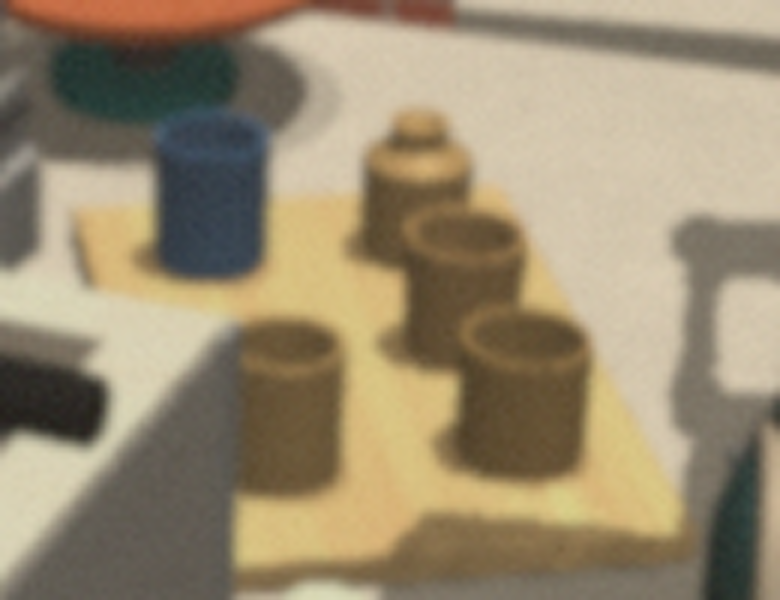

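The side crop shows the beaker (290,410), tumbler (525,390), planter (465,285), vase (415,190) and blue mug (213,195). Wrist/side triangulation puts the rims at 0.08–0.085 m, as the text says. Taking the beaker first.

>>> arm_command(series="0 -0.363 -0.056 0 0 0 1;0 -0.363 -0.056 0 0 0 1;0 -0.363 -0.056 0 0 0 1;0 -0.363 -0.056 0 0 0 1;0.36 0 0 0 0 0 1;0.36 0 0 0 0 0 1;0.36 0 0 0 0 0 1;0.36 0 0 0 0 0 1;0.36 0 0 0 0 0 1;0.36 0 0 0 0 0 1;0.24 0 0 0 0 0 1;0.24 0 0 0 0 0 1")

```text
clock: 2.45
position: [0.4679, -0.1891, 0.0642]
ee_rot: [0.014, -0.707, 0.014, 0.707]
contact_force: [0.6, 0.3, 0.3]
width: 0.0855
```

>>> arm_command(series="0 0 0 0 0 0 1;0 0 0 0 0 0 -0.5;0 0 0 0 0 0 -0.5;0 0 0 0 0 0 -0.5;0 0 0 0 0 0 -0.5;0 0 0 0 0 0 -0.5;0 0 0 0 0 0 -0.5;0 0 0 0 0 0 -0.5;0 0 0 0 0 0 -0.5")

```text
clock: 3.2
position: [0.4702, -0.19, 0.0679]
ee_rot: [-0.013, 0.708, -0.015, -0.706]
contact_force: [-0.1, 0.4, 6.9]
width: 0.0574
```

>>> arm_command(series="-0.1 0 0 0 0 0 -0.5;-0.3 0 0 0 0 0 -0.5;-0.4 0 0 0 0 0 -0.5;-0.4 0 0 0 0 0 -0.5;-0.4 0 0 0 0 0 -0.5;-0.4 0 0 0 0 0 -0.5;-0.4 0 0 0 0 0 -0.5;-0.4 0 0 0 0 0 -0.5;-0.1 0 0 0 0 0 -0.5")

```text
clock: 3.95
position: [0.4703, -0.19, 0.3637]
ee_rot: [-0.012, 0.711, -0.016, -0.703]
contact_force: [0.5, -0.4, -0.8]
width: 0.0571
```

>>> arm_command(series="0 -0.3 0 0 0 0 -0.5;0 -0.33 0 0 0 0 -0.5;0 -0.33 0 0 0 0 -0.5;0 -0.33 -0.1 0 0 0 -0.5;0 -0.33 -0.1 0 0 0 -0.5;0 -0.33 -0.1 0 0 0 -0.5;0 -0.33 -0.2 0 0 0 -0.5;0 -0.33 -0.2 0 0 0 -0.5;0 -0.3 -0.1 0 0 0 -0.5;0 0 0 0 0 0 -0.5;0 0 0 0 0 0 -0.5")

```text
clock: 4.87
position: [0.5601, 0.0998, 0.3551]
ee_rot: [0.013, -0.706, 0.013, 0.708]
contact_force: [-0.2, -0.1, -2.3]
width: 0.0573
```

```bash
python3 - <<'E'
from h import *
snap('wrist','w2.png');snap('side','d2.png'); snap('scene','s2.png'); big('w2.png','w2b.png',0,0,512,384,1.5); s,p,r=st(); print(p,r.as_matrix().round(3),s['qpos'].round(2),s['width'],s['contact_force'])
E
```

```text
[0.55967215 0.09750891 0.35587589] [[-0.001 -0.041 -0.999]
 [-0.001 -0.999  0.041]
 [-1.     0.001  0.001]] [ 0.05  0.23  1.32 -0.    1.6   1.66] 0.05766934048408106 [-0.91357971  0.14807566 -1.35577253]
```

View pics/w2b.png

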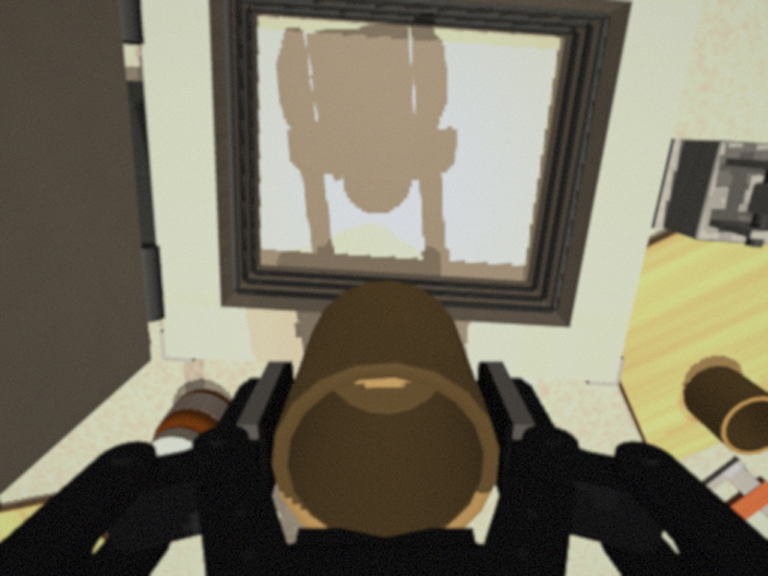

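The wrist view shows the chamber: inner rim corners at about (222,305), (571,326), (630,2) and shelf corners at about (260,265), (527,280), (563,38), (257,15). The beaker hangs straight in the jaws.

```bash
python3 - <<'E'
from h import *
f=lambda l,z:onz('wrist','w2.png',np.array(l)/1.5,z).round(3).tolist()
print(f([(222,305),(571,326),(630,2)],.165)); print(f([(163,358),(621,385)],.165)); print(f([(260,265),(527,280),(563,38),(257,15)],.065))
E
```

```text
[[0.529, 0.212, 0.165], [0.504, -0.026, 0.165], [0.702, -0.044, 0.165]]
[[0.491, 0.259, 0.165], [0.457, -0.066, 0.165]]
[[0.529, 0.21, 0.065], [0.507, -0.024, 0.065], [0.7, -0.041, 0.065], [0.724, 0.19, 0.065]]
```

>>> arm_command(series="0 0 0 0.018 0 0 -0.5;0 -0.167 -0.35 0 0 0 -0.5;0 -0.167 -0.35 0 0 0 -0.5;0 -0.166 -0.346 0 0 0 -0.5;0.3 0 0 0 0 0 -0.5;0.4 0 0 0 0 0 -0.5;0.4 0 0 0 0 0 -0.5;0.4 0 0 0 0 0 -0.5;0.4 0 0 0 0 0 -0.5;0.3 0 0 0 0 0 -0.5;0.1 0 0 0 0 0 -0.5;0 0 0 0 0 0 -0.5")

```text
clock: 6.02
position: [0.6672, 0.1364, 0.123]
ee_rot: [0.034, -0.704, 0.035, 0.709]
contact_force: [-0.3, 0.6, -1.9]
width: 0.0574
```

>>> arm_command(series="0.02 0 0 0 0 0 -0.5;0.02 0 0 0 0 0 -0.5;0.02 0 0 0 0 0 -0.5;0 0 0 0 0 0 -0.5")

```text
clock: 6.35
position: [0.671, 0.1368, 0.1223]
ee_rot: [-0.034, 0.708, -0.035, -0.705]
contact_force: [0.5, -5.9, 1.1]
width: 0.0577
```

>>> arm_command(series="0.02 0 0 0 0 0 -0.5;0 0 0 0 0 0 -0.5;0 0 0 0 0 0 -0.5")

```text
clock: 6.6
position: [0.6704, 0.1364, 0.1194]
ee_rot: [-0.033, 0.707, -0.035, -0.705]
contact_force: [0.4, -5.8, -0.8]
width: 0.0575
```

>>> arm_command(series="0.02 0 0 0 0 0 -0.5;0 0 0 0 0 0 -0.5;0 0 0 0 0 0 -0.5")

```text
clock: 6.85
position: [0.6702, 0.1361, 0.1171]
ee_rot: [-0.033, 0.707, -0.035, -0.705]
contact_force: [0.3, -7.5, -2.9]
width: 0.0575
```

>>> arm_command(series="0.02 0 0 0 0 0 -0.5;0 0 0 0 0 0 -0.5;0 0 0 0 0 0 -0.5")

```text
clock: 7.1
position: [0.6702, 0.1358, 0.1151]
ee_rot: [-0.033, 0.707, -0.036, -0.705]
contact_force: [-0.1, -7.2, -0.8]
width: 0.0576
```

A steady -7 N in y: something may be touching. Looking before going on.

```bash
python3 - <<'E'
from h import *
snap('side','d3.png'); a=snap('scene','s3.png'); big('d3.png','d3b.png',40,60,300,260,3); s,p,r=st(); print(p,s['contact_force'],s['moment'],s['qpos'].round(2))
E
```

```text
[0.67014506 0.13577792 0.11512737] [ 0.8194378  -7.79052208 -2.27865094] [-0.7565316  -0.02174227 -0.13547458] [ 0.1   0.53  1.45 -0.    1.17  1.77]
```

View pics/d3b.png

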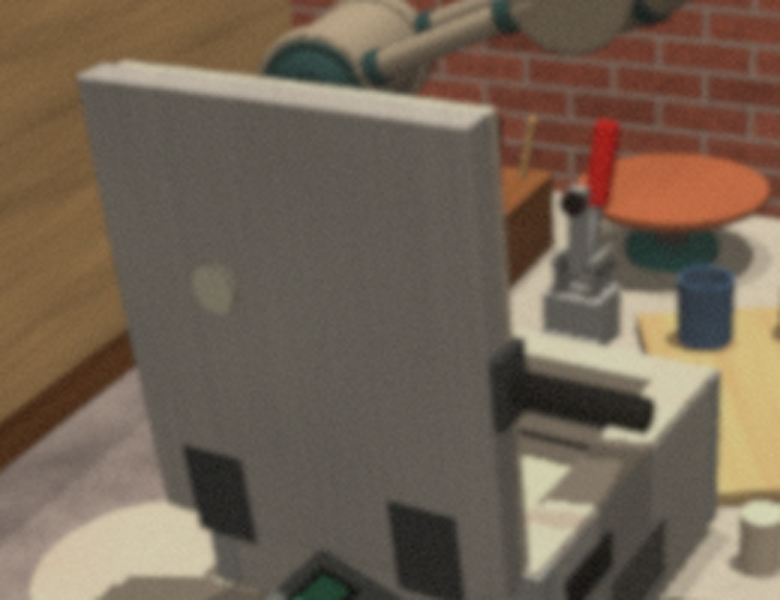

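The lid hides the gripper in this view, but it shows the lid unmoved and the clamp upright with its red grip at (605,160). The moment puts the contact at the gripper's +y side near the rim. Backing off 8 mm in -y.

>>> arm_command(series="0 0.04 0 0 0 0 -0.5;0 0.04 0 0 0 0 -0.5;0 0 0 0 0 0 -0.5;0 0 0 0 0 0 -0.5")

```text
clock: 7.53
position: [0.6691, 0.13, 0.115]
ee_rot: [-0.034, 0.707, -0.034, -0.706]
contact_force: [-1.1, -1.4, 2.7]
width: 0.0571
```

>>> arm_command(series="0 0.02 0 0 0 0 -0.5;0 0 0 0 0 0 -0.5;0.015 0 0 0 0 0 -0.5;0 0 0 0 0 0 -0.5;0 0 0 0 0 0 -0.5")

```text
clock: 7.95
position: [0.669, 0.1291, 0.1149]
ee_rot: [-0.035, 0.707, -0.034, -0.705]
contact_force: [-2.7, 2.4, 9.8]
width: 0.0578
```

>>> arm_command(series="0.015 0 0 0 0 0 -0.5;0 0 0 0 0 0 -0.5;0 0 0 0 0 0 -0.5")

```text
clock: 8.2
position: [0.6691, 0.1291, 0.1149]
ee_rot: [-0.035, 0.708, -0.034, -0.705]
contact_force: [-3.5, 2.0, 16.0]
width: 0.0572
```

Seated (16 N upward, height no longer falling). Easing off, opening partway, lifting, and going back over the board.

>>> arm_command(series="-0.02 0 0 0 0 0 -0.5;0 0 0 0 0 0 0.3;0 0 0 0 0 0 0.6;0 0 0 0 0 0 0.6;0 0 0 0 0 0 0.6;0 0 0 0 0 0 0.6;-0.1 0 0 0 0 0 0.6;-0.3 0 0 0 0 0 0.6;-0.4 0 0 0 0 0 0.6;-0.4 0 0 0 0 0 0.6;-0.4 0 0 0 0 0 0.6;-0.4 0 0 0 0 0 0.6")

```text
clock: 9.2
position: [0.668, 0.1279, 0.3156]
ee_rot: [-0.034, 0.706, -0.034, -0.706]
contact_force: [1.3, 0.5, 0.5]
width: 0.0684
```

>>> arm_command(series="-0.3 0 0 0 0 0 1;0 0.1 0.38 0 0 0 1;0 0.2 0.38 0 0 0 1;0 0.33 0.25 0 0 0 1;0 0.38 0.2 0 0 0 1;0 0.4 0.1 0 0 0 1;0 0.4 0.1 0 0 0 1;0 0.4 0.1 0 0 0 1;0 0.4 0.1 0 0 0 1;0 0.4 0.1 0 0 0 1;0 0.4 0.1 0 0 0 1;0 0.4 0.1 0 0 0 1")

```text
clock: 10.2
position: [0.4421, -0.2327, 0.3439]
ee_rot: [-0.034, 0.707, -0.035, -0.706]
contact_force: [1.5, -0.9, 0.1]
width: 0.0855
```

>>> arm_command(series="0 0.3 0 0 0 0 1;0 0.3 0 0 0 0 1;0 0.1 0 0 0 0 1;0 0 0 0 0 0 1;0 0 0 0 0 0 1")

```text
clock: 10.62
position: [0.4365, -0.3003, 0.3431]
ee_rot: [0.035, -0.706, 0.034, 0.706]
contact_force: [-0.0, 0.7, -0.1]
width: 0.0848
```

```bash
python3 - <<'E'
from h import *
snap('wrist','w4.png');a=snap('scene','s4.png');snap('side','d4.png')
b=[cv2.resize(cv2.imread('pics/'+f),None,fx=g,fy=g) for f,g in(('w4.png',1.1),)]
c=cv2.resize(cv2.imread('pics/s4.png')[120:300,80:400],(563,317))
cv2.imwrite('pics/m4.png',np.vstack([b[0][:270],c])) if False else cv2.imwrite('pics/m4.png',np.hstack([cv2.resize(cv2.imread('pics/w4.png'),(512,384)),cv2.imread('pics/s4.png')[0:384,100:380]]))
s,p,r=st(); print(p,r.as_matrix().round(3))
E
```

```text
[ 0.43680894 -0.29910412  0.34329846] [[ 0.    -0.095 -0.995]
 [ 0.001 -0.995  0.095]
 [-1.    -0.001 -0.   ]]
```

View pics/m4.png

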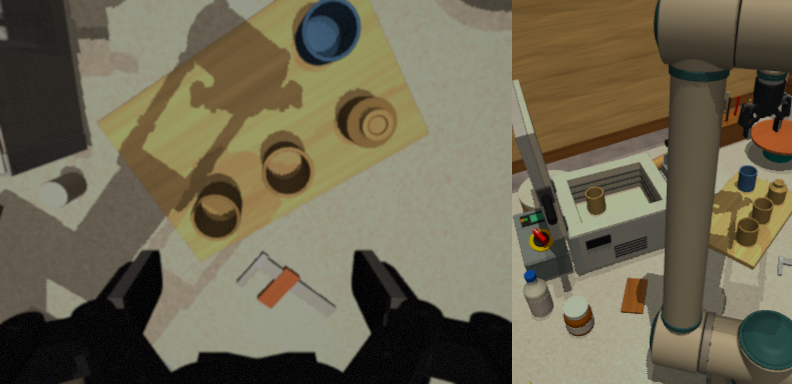

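The beaker stands in the kiln. The remaining pots are at wrist pixels (217,214), (286,169) and (378,125).

```bash
python3 - <<'E'
from h import *
f=lambda l,z:print(onz('wrist','w4.png',np.array(l),z).round(4).tolist())
f([(217,214)],.082);f([(286,169)],.084);f([(378,125)],.095)
snap_s=proj('scene','s4.png',[(.669,.129,.135),(.669,.129,.065)]);print(snap_s)
E
```

```text
[[0.3667, -0.2426, 0.082]]
[[0.417, -0.3333, 0.084]]
[[0.4604, -0.4387, 0.095]]
[[181.53426897 191.85578653]
 [184.41311683 208.25676783]]
```

>>> arm_command(series="0 -0.25 0.375 0 0 0 1;0 -0.25 0.375 0 0 0 1;0.35 0 0 0 0 0 1;0.4 0 0 0 0 0 1;0.4 0 0 0 0 0 1;0.4 0 0 0 0 0 1;0.4 0 0 0 0 0 1;0.4 0 0 0 0 0 1;0.3 0 0 0 0 0 1;0.12 0 0 0 0 0 1;0 0 0 0 0 0 1;0 0 0 0 0 0 -0.4")

```text
clock: 11.77
position: [0.3723, -0.247, 0.066]
ee_rot: [0.034, -0.706, 0.033, 0.707]
contact_force: [0.3, 1.3, 3.3]
width: 0.0756
```

>>> arm_command(series="0 0 0 0 0 0 -0.4;0 0 0 0 0 0 -0.4;0 0 0 0 0 0 -0.4;0 0 0 0 0 0 -0.4;0 0 0 0 0 0 -0.4;0 0 0 0 0 0 -0.4")

```text
clock: 12.27
position: [0.373, -0.2482, 0.0677]
ee_rot: [-0.034, 0.707, -0.035, -0.705]
contact_force: [0.1, 3.3, 7.7]
width: 0.0624
```

>>> arm_command(series="-0.1 0 0 0 0 0 -0.4;-0.3 0 0 0 0 0 -0.4;-0.4 0 0 0 0 0 -0.4;-0.4 0 0 0 0 0 -0.4;-0.4 0 0 0 0 0 -0.4;-0.4 0 0 0 0 0 -0.4;-0.4 0 0 0 0 0 -0.4;-0.4 0 0 0 0 0 -0.4;-0.1 -0.3 0 0 0 0 -0.4;0 -0.38 -0.1 0 0 0 -0.4;0 -0.38 -0.1 0 0 0 -0.4;0 -0.38 -0.1 0 0 0 -0.4")

```text
clock: 13.27
position: [0.4159, -0.1066, 0.3573]
ee_rot: [-0.034, 0.707, -0.036, -0.705]
contact_force: [0.1, -0.5, -2.1]
width: 0.0623
```

>>> arm_command(series="0 -0.38 -0.1 0 0 0 -0.4;0 -0.35 -0.19 0 0 0 -0.4;0 -0.33 -0.2 0 0 0 -0.4;0 -0.3 -0.3 0 0 0 -0.4;0 -0.2 -0.35 0 0 0 -0.4;0 -0.04 -0.37 0 0 0 -0.4;0 0 -0.37 0 0 0 -0.4;0 0 -0.37 0 0 0 -0.4;0 0 0 0 0 0 -0.4;0 0 0 0 0 0 -0.4")

```text
clock: 14.1
position: [0.6562, 0.0289, 0.3541]
ee_rot: [0.034, -0.706, 0.035, 0.707]
contact_force: [0.2, 0.5, -1.9]
width: 0.0624
```

>>> arm_command(series="0.3 0 0 0 0 0 -0.4;0.4 0 0 0 0 0 -0.4;0.4 0 0 0 0 0 -0.4;0.4 0 0 0 0 0 -0.4;0.4 0 0 0 0 0 -0.4;0.3 0 0 0 0 0 -0.4;0.1 0 0 0 0 0 -0.4;0.03 0 0 0 0 0 -0.4;0.02 0 0 0 0 0 -0.4;0 0 0 0 0 0 -0.4;0 0 0 0 0 0 -0.4")

```text
clock: 15.02
position: [0.6562, 0.0293, 0.1238]
ee_rot: [-0.034, 0.708, -0.034, -0.705]
contact_force: [0.6, 0.1, -1.9]
width: 0.0622
```

>>> arm_command(series="0.015 0 0 0 0 0 -0.4;0.015 0 0 0 0 0 -0.4;0 0 0 0 0 0 -0.4;0 0 0 0 0 0 -0.4")

```text
clock: 15.35
position: [0.6547, 0.0293, 0.1182]
ee_rot: [-0.034, 0.706, -0.034, -0.706]
contact_force: [-0.2, 0.0, -1.3]
width: 0.0623
```

>>> arm_command(series="0.015 0 0 0 0 0 -0.4;0 0 0 0 0 0 -0.4;0.015 0 0 0 0 0 -0.4;0 0 0 0 0 0 -0.4;0 0 0 0 0 0 -0.4")

```text
clock: 15.77
position: [0.6547, 0.0293, 0.1148]
ee_rot: [0.034, -0.706, 0.034, 0.706]
contact_force: [-0.7, 0.0, -1.3]
width: 0.0622
```

>>> arm_command(series="0.015 0 0 0 0 0 -0.4;0 0 0 0 0 0 -0.4;0 0 0 0 0 0 -0.4")

```text
clock: 16.02
position: [0.6546, 0.0294, 0.1148]
ee_rot: [-0.034, 0.706, -0.034, -0.706]
contact_force: [-2.6, -0.5, 6.1]
width: 0.0623
```

>>> arm_command(series="-0.01 0 0 0 0 0 -0.4;0 0 0 0 0 0 0.4;0 0 0 0 0 0 0.75;0 0 0 0 0 0 0.75;0 0 0 0 0 0 0.75;0 0 0 0 0 0 0.75;-0.1 0 0 0 0 0 0.75;-0.3 0 0 0 0 0 0.75;-0.4 0 0 0 0 0 0.75;-0.4 0 0 0 0 0 0.75;-0.4 0 0 0 0 0 0.75;-0.4 0 0 0 0 0 0.75")

```text
clock: 17.02
position: [0.6542, 0.0292, 0.3174]
ee_rot: [-0.034, 0.707, -0.034, -0.706]
contact_force: [1.5, 0.7, 0.2]
width: 0.0745
```

>>> arm_command(series="-0.3 0 0.3 0 0 0 1;0 0.1 0.38 0 0 0 1;0 0.2 0.35 0 0 0 1;0 0.36 0.15 0 0 0 1;0 0.38 0.13 0 0 0 1;0 0.4 0.1 0 0 0 1;0 0.4 0.1 0 0 0 1;0 0.4 0.1 0 0 0 1;0 0.4 0.1 0 0 0 1;0 0.4 0.1 0 0 0 1;0 0.4 0 0 0 0 1;0 0.24 0 0 0 0 1")

```text
clock: 18.02
position: [0.4378, -0.3234, 0.3449]
ee_rot: [-0.034, 0.706, -0.037, -0.706]
contact_force: [0.3, 0.6, 0.2]
width: 0.0852
```

>>> arm_command(series="0 0 0 0 0 0 1;0 0 0 0 0 0 1")

```text
clock: 18.18
position: [0.4389, -0.3206, 0.3442]
ee_rot: [0.035, -0.706, 0.035, 0.706]
contact_force: [-0.7, 1.6, 0.8]
width: 0.0851
```

```bash
python3 - <<'E'
from h import *
snap('wrist','w5.png');a=snap('scene','s5.png')
cv2.imwrite('pics/m5.png',np.hstack([cv2.imread('pics/w5.png'),cv2.imread('pics/s5.png')[0:384,100:380]]))
s,p,r=st(); print(p,r.as_matrix().round(3))
E
```

```text
[ 0.43932666 -0.31860298  0.34435552] [[ 0.    -0.097 -0.995]
 [ 0.001 -0.995  0.097]
 [-1.    -0.001 -0.   ]]
```

View pics/m5.png

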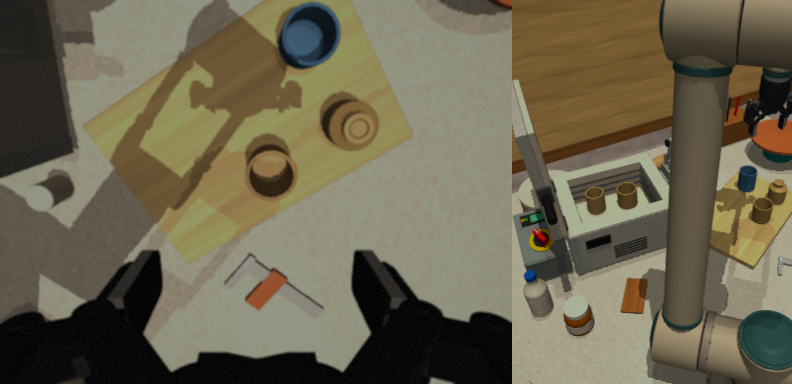

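Two pots stand in the kiln. The planter is at (271,172), the vase top at (359,129).

```bash
python3 - <<'E'
from h import *
f=lambda l,z:print(onz('wrist','w5.png',np.array(l),z).round(4).tolist())
f([(271,172)],.084);f([(359,129)],.095)
E
```

```text
[[0.4172, -0.3356, 0.084]]
[[0.46, -0.4384, 0.095]]
```

>>> arm_command(series="0 0.186 0.213 0 0 0 1;0.35 0 0 0 0 0 1;0.4 0 0 0 0 0 1;0.4 0 0 0 0 0 1;0.4 0 0 0 0 0 1;0.4 0 0 0 0 0 1;0.4 0 0 0 0 0 1;0.3 0 0 0 0 0 1;0.13 0 0 0 0 0 1;0 0 0 0 0 0 1;0 0 0 0 0 0 1;0 0 0 0 0 0 -0.4")

```text
clock: 19.28
position: [0.4177, -0.336, 0.0676]
ee_rot: [-0.033, 0.707, -0.034, -0.706]
contact_force: [0.2, -0.6, 0.2]
width: 0.0753
```

>>> arm_command(series="0 0 0 0 0 0 -0.4;0 0 0 0 0 0 -0.4;0 0 0 0 0 0 -0.4;0 0 0 0 0 0 -0.4;0 0 0 0 0 0 -0.4;0 0 0 0 0 0 -0.4")

```text
clock: 19.78
position: [0.4177, -0.3365, 0.0683]
ee_rot: [-0.034, 0.708, -0.035, -0.705]
contact_force: [0.7, 2.0, 5.9]
width: 0.0615
```

>>> arm_command(series="-0.1 0 0 0 0 0 -0.4;-0.3 0 0 0 0 0 -0.4;-0.4 0 0 0 0 0 -0.4;-0.4 0 0 0 0 0 -0.4;-0.4 0 0 0 0 0 -0.4;-0.4 0 0 0 0 0 -0.4;-0.4 0 0 0 0 0 -0.4;-0.4 0 0 0 0 0 -0.4;-0.1 -0.3 0 0 0 0 -0.4;0 -0.38 0 0 0 0 -0.4;0 -0.38 0 0 0 0 -0.4;0 -0.38 0 0 0 0 -0.4")

```text
clock: 20.78
position: [0.4297, -0.1911, 0.3572]
ee_rot: [-0.035, 0.707, -0.035, -0.706]
contact_force: [-0.3, 0.3, -2.5]
width: 0.0612
```

>>> arm_command(series="0 -0.38 0 0 0 0 -0.4;0 -0.38 0 0 0 0 -0.4;0 -0.38 0 0 0 0 -0.4;0 -0.38 -0.1 0 0 0 -0.4;0 -0.38 -0.2 0 0 0 -0.4;0 -0.38 -0.2 0 0 0 -0.4;0 -0.38 -0.2 0 0 0 -0.4;0 -0.38 -0.2 0 0 0 -0.4;0 -0.3 -0.1 0 0 0 -0.4;0 -0.1 -0.07 0 0 0 -0.4;0 0 0 0 0 0 -0.4;0 0 0 0 0 0 -0.4")

```text
clock: 21.78
position: [0.5669, 0.1349, 0.356]
ee_rot: [0.033, -0.706, 0.034, 0.707]
contact_force: [-0.6, -0.6, -2.2]
width: 0.0615
```

>>> arm_command(series="0.3 0 -0.05 0 0 0 -0.4;0.4 0 0 0 0 0 -0.4;0.4 0 0 0 0 0 -0.4;0.4 0 0 0 0 0 -0.4;0.4 0 0 0 0 0 -0.4;0.3 0 0 0 0 0 -0.4;0.1 0 0 0 0 0 -0.4;0.04 0 0 0 0 0 -0.4;0.02 0 0 0 0 0 -0.4;0 0 0 0 0 0 -0.4;0 0 0 0 0 0 -0.4")

```text
clock: 22.7
position: [0.5739, 0.1346, 0.1223]
ee_rot: [-0.035, 0.708, -0.034, -0.705]
contact_force: [-0.1, 0.7, -1.6]
width: 0.0614
```

>>> arm_command(series="0.015 0 0 0 0 0 -0.4;0.015 0 0 0 0 0 -0.4;0 0 0 0 0 0 -0.4;0 0 0 0 0 0 -0.4")

```text
clock: 23.03
position: [0.5724, 0.1348, 0.1172]
ee_rot: [-0.034, 0.706, -0.034, -0.706]
contact_force: [-0.1, -0.1, -1.8]
width: 0.0614
```

>>> arm_command(series="0.015 0 0 0 0 0 -0.4;0 0 0 0 0 0 -0.4;0.015 0 0 0 0 0 -0.4;0 0 0 0 0 0 -0.4;0 0 0 0 0 0 -0.4")

```text
clock: 23.45
position: [0.5727, 0.1348, 0.1154]
ee_rot: [-0.034, 0.707, -0.034, -0.706]
contact_force: [-1.3, 0.1, 6.1]
width: 0.0614
```

>>> arm_command(series="-0.01 0 0 0 0 0 -0.4;0 0 0 0 0 0 0.4;0 0 0 0 0 0 0.75;0 0 0 0 0 0 0.75;0 0 0 0 0 0 0.75;0 0 0 0 0 0 0.75;-0.1 0 0 0 0 0 0.75;-0.3 0 0 0 0 0 0.75;-0.4 0 0 0 0 0 0.75;-0.4 0 0 0 0 0 0.75;-0.4 0 0 0 0 0 0.75;-0.4 0 0 0 0 0 0.75")

```text
clock: 24.45
position: [0.5719, 0.1347, 0.3178]
ee_rot: [-0.034, 0.707, -0.034, -0.706]
contact_force: [1.6, 0.4, -0.5]
width: 0.0748
```

>>> arm_command(series="-0.3 0 0 0 0 0 1;0 0.38 0.1 0 0 0 1;0 0.39 0.1 0 0 0 1;0 0.39 0.1 0 0 0 1;0 0.4 0.1 0 0 0 1;0 0.4 0.1 0 0 0 1;0 0.4 0.1 0 0 0 1;0 0.4 0 0 0 0 1;0 0.4 0 0 0 0 1;0 0.4 0 0 0 0 1;0 0.4 0 0 0 0 1;0 0.4 0 0 0 0 1")

```text
clock: 25.45
position: [0.4697, -0.2952, 0.346]
ee_rot: [-0.034, 0.707, -0.035, -0.706]
contact_force: [1.1, 0.5, 1.0]
width: 0.0853
```

>>> arm_command(series="0 0.4 0 0 0 0 1;0 0.4 0 0 0 0 1;0 0.4 0 0 0 0 1;0 0.2 0 0 0 0 1;0 0 0 0 0 0 1;0 0 0 0 0 0 1;0 0 0 0 0 0 1")

```text
clock: 26.03
position: [0.4569, -0.4319, 0.3453]
ee_rot: [-0.035, 0.706, -0.034, -0.706]
contact_force: [-0.2, -0.0, -0.2]
width: 0.085
```

```bash
python3 - <<'E'
from h import *
snap('wrist','w6.png');a=snap('scene','s6.png')
cv2.imwrite('pics/m6.png',np.hstack([cv2.imread('pics/w6.png'),cv2.imread('pics/s6.png')[0:384,100:380]]))
s,p,r=st(); print(p,r.as_matrix().round(3))
E
```

```text
[ 0.45715928 -0.43123739  0.34570125] [[ 0.001 -0.095 -0.995]
 [ 0.    -0.995  0.095]
 [-1.    -0.    -0.001]]
```

View pics/m6.png

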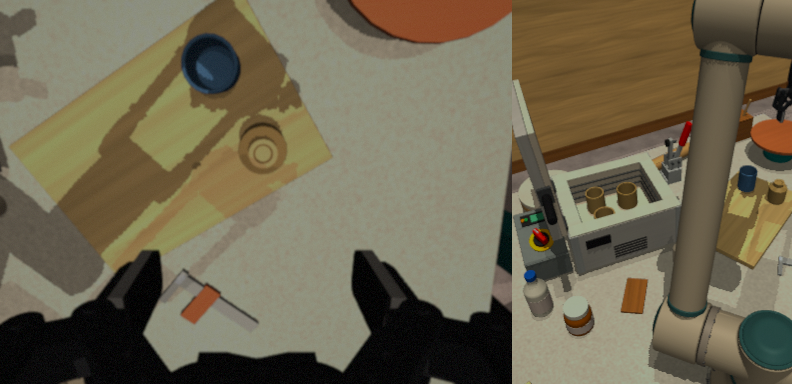

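Three pots are in the kiln; the vase top is at (263,153).

```bash
python3 -c "
from h import *
print(onz('wrist','w6.png',[(263,153)],.095))"
```

```text
[[ 0.46127717 -0.43926016  0.095     ]]
```

>>> arm_command(series="0 0.076 -0.048 0 0 0 1;0.35 0 0 0 0 0 1;0.4 0 0 0 0 0 1;0.4 0 0 0 0 0 1;0.4 0 0 0 0 0 1;0.4 0 0 0 0 0 1;0.4 0 0 0 0 0 1;0.3 0 0 0 0 0 1;0.16 0 0 0 0 0 1;0 0 0 0 0 0 1;0 0 0 0 0 0 1;0 0 0 0 0 0 -0.4")

```text
clock: 27.13
position: [0.4622, -0.4417, 0.0657]
ee_rot: [-0.033, 0.707, -0.035, -0.705]
contact_force: [0.8, -0.8, 0.7]
width: 0.0753
```

>>> arm_command(series="0 0 0 0 0 0 -0.4;0 0 0 0 0 0 -0.4;0 0 0 0 0 0 -0.4;0 0 0 0 0 0 -0.4;0 0 0 0 0 0 -0.4;0 0 0 0 0 0 -0.4")

```text
clock: 27.63
position: [0.4622, -0.4416, 0.0666]
ee_rot: [-0.033, 0.708, -0.035, -0.705]
contact_force: [-0.0, 1.5, 6.5]
width: 0.0585
```

>>> arm_command(series="-0.1 0 0 0 0 0 -0.4;-0.3 0 0 0 0 0 -0.4;-0.4 0 0 0 0 0 -0.4;-0.4 0 0 0 0 0 -0.4;-0.4 0 0 0 0 0 -0.4;-0.4 0 0 0 0 0 -0.4;-0.4 0 0 0 0 0 -0.4;-0.4 0 0 0 0 0 -0.4;-0.1 -0.3 0 0 0 0 -0.4;0 -0.38 0 0 0 0 -0.4;0 -0.38 0 0 0 0 -0.4;0 -0.38 0 0 0 0 -0.4")

```text
clock: 28.63
position: [0.4741, -0.2961, 0.3546]
ee_rot: [-0.035, 0.706, -0.035, -0.706]
contact_force: [0.9, 0.5, -2.9]
width: 0.0584
```

>>> arm_command(series="0 -0.38 0 0 0 0 -0.4;0 -0.38 0 0 0 0 -0.4;0 -0.38 0 0 0 0 -0.4;0 -0.38 0 0 0 0 -0.4;0 -0.38 -0.1 0 0 0 -0.4;0 -0.38 -0.1 0 0 0 -0.4;0 -0.38 -0.1 0 0 0 -0.4;0 -0.38 -0.1 0 0 0 -0.4;0 -0.3 -0.1 0 0 0 -0.4;0 -0.1 -0.04 0 0 0 -0.4;0 0 0 0 0 0 -0.4;0 0 0 0 0 0 -0.4")

```text
clock: 29.63
position: [0.5614, 0.0394, 0.3539]
ee_rot: [0.033, -0.706, 0.034, 0.707]
contact_force: [-0.7, -0.7, -2.9]
width: 0.058
```

>>> arm_command(series="0.3 0 0 0 0 0 -0.4;0.4 0 0 0 0 0 -0.4;0.4 0 0 0 0 0 -0.4;0.4 0 0 0 0 0 -0.4;0.4 0 0 0 0 0 -0.4;0.3 0 0 0 0 0 -0.4;0.1 0 0 0 0 0 -0.4;0.04 0 0 0 0 0 -0.4;0.02 0 0 0 0 0 -0.4;0 0 0 0 0 0 -0.4;0 0 0 0 0 0 -0.4")

```text
clock: 30.55
position: [0.5635, 0.0392, 0.1202]
ee_rot: [-0.034, 0.708, -0.034, -0.705]
contact_force: [0.5, 0.8, -2.8]
width: 0.0584
```

>>> arm_command(series="0.015 0 0 0 0 0 -0.4;0.015 0 0 0 0 0 -0.4;0 0 0 0 0 0 -0.4;0 0 0 0 0 0 -0.4")

```text
clock: 30.88
position: [0.5619, 0.0397, 0.1153]
ee_rot: [-0.034, 0.706, -0.034, -0.706]
contact_force: [0.2, 0.4, -2.4]
width: 0.0582
```

>>> arm_command(series="0.015 0 0 0 0 0 -0.4;0 0 0 0 0 0 -0.4;0.015 0 0 0 0 0 -0.4;0 0 0 0 0 0 -0.4;0 0 0 0 0 0 -0.4")

```text
clock: 31.3
position: [0.5621, 0.0398, 0.1135]
ee_rot: [-0.034, 0.707, -0.034, -0.706]
contact_force: [-3.2, 0.9, 7.2]
width: 0.0585
```

>>> arm_command(series="-0.01 0 0 0 0 0 -0.4;0 0 0 0 0 0 0.4;0 0 0 0 0 0 0.75;0 0 0 0 0 0 0.75;0 0 0 0 0 0 0.75;0 0 0 0 0 0 0.75;-0.1 0 0 0 0 0 0.75;-0.3 0 0 0 0 0 0.75;-0.4 0 0 0 0 0 0.75;-0.4 0 0 0 0 0 0.75;-0.4 0 0 0 0 0 0.75;-0.4 0 0 0 0 0 0.75")

```text
clock: 32.3
position: [0.5614, 0.0397, 0.3158]
ee_rot: [-0.034, 0.707, -0.034, -0.706]
contact_force: [0.2, 0.5, -1.5]
width: 0.0748
```

>>> arm_command(series="-0.4 0 0 0 0 0 0.75;-0.4 0 0 0 0 0 0.75;-0.4 0 0 0 0 0 0.75;-0.2 -0.16 0.37 0 0 0 0.75;0 -0.16 0.37 0 0 0 0.75;0 -0.17 0.37 0 0 0 0.75;0 -0.17 0.36 0 0 0 0.75;0 0 0 -0.039 0 0 0.75;0 0 0 -0.039 0 0 0.75;0 0 0 -0.039 0 0 0.75;0 0 0 -0.039 0 0 0.75;0 0 0 -0.039 0 0 0.75")

```text
clock: 33.3
position: [0.4239, 0.1182, 0.4524]
ee_rot: [0.183, 0.684, 0.182, -0.683]
contact_force: [0.7, 0.3, 0.6]
width: 0.0747
```

>>> arm_command(series="0 0 0 -0.039 0 0 0.75;0 0 0 -0.039 0 0 0.75;0 0 0 -0.039 0 0 0.75;0 0 0 -0.039 0 0 0.75;0 0 0 -0.039 0 0 0.75;0 0 0 -0.039 0 0 0.75;0 0 0 -0.039 0 0 0.75;0 0 0 -0.039 0 0 0.75;0 0 0 -0.039 0 0 0.75;0 0 0 -0.039 0 0 0.75;0 0 0 -0.039 0 0 0.75;0 0 0 -0.039 0 0 0.75")

```text
clock: 34.3
position: [0.4242, 0.1181, 0.4522]
ee_rot: [0.594, 0.385, 0.593, -0.384]
contact_force: [-0.4, 0.6, 0.3]
width: 0.0751
```

>>> arm_command(series="0 0 0 -0.039 0 0 0.75;0 0 0 -0.039 0 0 0.75;0 0 0 -0.039 0 0 0.75;0 0 0 -0.039 0 0 0.75;0 0 0 -0.039 0 0 0.75;0 0 0 -0.039 0 0 0.75;0 0 0 -0.039 0 0 0.75;0 0 0 -0.039 0 0 0.75;0 0 0 -0.025 0 0 0.75;0 0 0 0 0 0 0.75;0 0 0 0 0 0 0.75")

```text
clock: 35.22
position: [0.4243, 0.1181, 0.452]
ee_rot: [0.707, 0.035, 0.706, -0.035]
contact_force: [1.0, 0.0, -0.1]
width: 0.0745
```

```bash
python3 - <<'E'
from h import *
s,p,r=st(); print(p,r.as_matrix().round(3),s['qpos'].round(2))
snap('wrist','w7.png');a=snap('scene','s7.png')
cv2.imwrite('pics/m7.png',np.hstack([cv2.imread('pics/w7.png'),cv2.imread('pics/s7.png')[0:384,60:340]]))
E
```

```text
[0.42430982 0.1181252  0.45203994] [[ 0.001  0.099  0.995]
 [-0.     0.995 -0.099]
 [-1.     0.     0.001]] [ 0.11  0.02  1.34 -0.    1.79 -1.36]
```

View pics/m7.png

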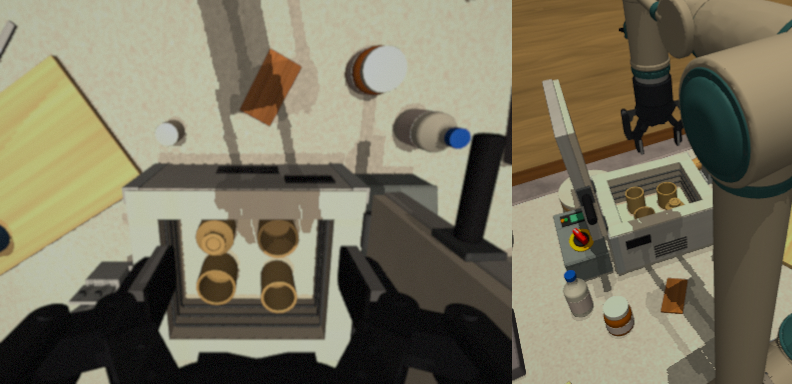

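All four pots stand upright in the chamber. The handle bar runs from (465,240) to its free end at (487,138) in the wrist view.

```bash
python3 - <<'E'
from h import *
f=lambda l,z:print(onz('wrist','w7.png',np.array(l),z).round(4).tolist())
f([(487,140),(474,205),(466,236)],.325)
f([(160,338),(335,338),(335,222),(165,222)],.165) # inner rim
f([(125,188),(367,190)],.165)
a=np.deg2rad(-5.6);ex=np.array([np.cos(a),np.sin(a)]);ey=np.array([-np.sin(a),np.cos(a)]);c=np.array([.615,.084])
for th in(1.55,1.65,1.75):
  y=.16-.1598*np.cos(th)+.02*np.sin(th);z=.167+.1598*np.sin(th)+.02*np.cos(th)
  for x in(-.237,-.213,-.14): P=c+ex*x+ey*y;print(th,x,P.round(4),round(z,4),proj('wrist','w7.png',[[*P,z]]).round(0))
E
```

```text
[[0.4036, 0.2981, 0.325], [0.4564, 0.2935, 0.325], [0.4839, 0.2897, 0.325]]
[[0.6989, -0.0578, 0.165], [0.7254, 0.2099, 0.165], [0.5321, 0.215, 0.165], [0.5093, -0.0149, 0.165]]
[[0.4565, -0.0584, 0.165], [0.4905, 0.2581, 0.165]]
1.55 -0.237 [0.3964 0.283 ] 0.3272 [[470. 133.]]
1.55 -0.213 [0.4203 0.2806] 0.3272 [[464. 164.]]
1.55 -0.14 [0.4929 0.2735] 0.3272 [[447. 248.]]
1.65 -0.237 [0.3979 0.2988] 0.3247 [[488. 132.]]
1.65 -0.213 [0.4218 0.2964] 0.3247 [[482. 163.]]
1.65 -0.14 [0.4945 0.2893] 0.3247 [[464. 247.]]
1.75 -0.237 [0.3994 0.3143] 0.3207 [[505. 132.]]
1.75 -0.213 [0.4233 0.312 ] 0.3207 [[498. 162.]]
1.75 -0.14 [0.496  0.3048] 0.3207 [[479. 245.]]
```

>>> arm_command(series="0 0.355 -0.04 0 0 0 0.75;0 0.355 -0.04 0 0 0 0.75;0 0.355 -0.04 0 0 0 0.75;0 0.355 -0.04 0 0 0 0.75;0 0.355 -0.04 0 0 0 0.75;0.3 0 0 0 0 0 0.75;0.3 0 0 0 0 0 0.75;0.3 0 0 0 0 0 0.75;0.27 0 0 0 0 0 0.75;0.1 0 0 0 0 0 0.75;0 0 0 0 0 0 0.75;0 0 0 0 0 0 0.75")

```text
clock: 36.32
position: [0.4222, 0.2968, 0.3252]
ee_rot: [0.706, 0.035, 0.706, -0.034]
contact_force: [0.2, -0.2, 0.3]
width: 0.0747
```

>>> arm_command(series="0 0 0 0 0 0 -0.2;0 0 0 0 0 0 -0.2;0 0 0 0 0 0 -0.2;0 0 0 0 0 0 -0.9;0 0 0 0 0 0 -0.9;0 0 0 0 0 0 -0.9;0 0 0 0 0 0 -0.9;0 0 0 0 0 0 -0.9", squeeze=30)

```text
clock: 36.98
position: [0.4222, 0.2965, 0.3255]
ee_rot: [0.707, 0.034, 0.706, -0.034]
contact_force: [-0.3, -1.0, 5.7]
width: 0.0212
```

```bash
python3 - <<'E'
import numpy as np
th=np.concatenate([np.linspace(1.65,1.0,13),np.linspace(1.0,.4,13)[1:],np.linspace(.4,.1,13)[1:],np.linspace(.1,0,9)[1:]])
y=.16-.1598*np.cos(th)+.02*np.sin(th);z=.167+.1598*np.sin(th)+.02*np.cos(th)
tx=np.diff(np.round(-z*10,3));ty=np.diff(np.round(y*10,3))
for k in range(0,len(tx),12): print(';'.join(f'{a:.3f} {b:.3f} 0 0 0 0 -0.9' for a,b in zip(tx[k:k+12],ty[k:k+12])))
E
```

```text
-0.015 -0.086 0 0 0 0 -0.9;-0.011 -0.087 0 0 0 0 -0.9;-0.006 -0.087 0 0 0 0 -0.9;-0.001 -0.087 0 0 0 0 -0.9;0.003 -0.087 0 0 0 0 -0.9;0.008 -0.087 0 0 0 0 -0.9;0.013 -0.086 0 0 0 0 -0.9;0.018 -0.086 0 0 0 0 -0.9;0.022 -0.084 0 0 0 0 -0.9;0.027 -0.083 0 0 0 0 -0.9;0.031 -0.081 0 0 0 0 -0.9;0.035 -0.080 0 0 0 0 -0.9
0.037 -0.072 0 0 0 0 -0.9;0.040 -0.070 0 0 0 0 -0.9;0.043 -0.067 0 0 0 0 -0.9;0.047 -0.066 0 0 0 0 -0.9;0.050 -0.063 0 0 0 0 -0.9;0.054 -0.060 0 0 0 0 -0.9;0.056 -0.058 0 0 0 0 -0.9;0.059 -0.055 0 0 0 0 -0.9;0.061 -0.052 0 0 0 0 -0.9;0.064 -0.048 0 0 0 0 -0.9;0.067 -0.046 0 0 0 0 -0.9;0.068 -0.042 0 0 0 0 -0.9
0.036 -0.020 0 0 0 0 -0.9;0.035 -0.019 0 0 0 0 -0.9;0.036 -0.017 0 0 0 0 -0.9;0.037 -0.018 0 0 0 0 -0.9;0.037 -0.016 0 0 0 0 -0.9;0.037 -0.015 0 0 0 0 -0.9;0.038 -0.014 0 0 0 0 -0.9;0.038 -0.013 0 0 0 0 -0.9;0.038 -0.013 0 0 0 0 -0.9;0.038 -0.011 0 0 0 0 -0.9;0.039 -0.011 0 0 0 0 -0.9;0.039 -0.009 0 0 0 0 -0.9
0.020 -0.004 0 0 0 0 -0.9;0.020 -0.005 0 0 0 0 -0.9;0.020 -0.003 0 0 0 0 -0.9;0.019 -0.004 0 0 0 0 -0.9;0.020 -0.003 0 0 0 0 -0.9;0.020 -0.004 0 0 0 0 -0.9;0.020 -0.002 0 0 0 0 -0.9;0.020 -0.003 0 0 0 0 -0.9
```

>>> arm_command(series="-0.015 -0.086 0 0 0 0 -0.9;-0.011 -0.087 0 0 0 0 -0.9;-0.006 -0.087 0 0 0 0 -0.9;-0.001 -0.087 0 0 0 0 -0.9;0.003 -0.087 0 0 0 0 -0.9;0.008 -0.087 0 0 0 0 -0.9;0.013 -0.086 0 0 0 0 -0.9;0.018 -0.086 0 0 0 0 -0.9;0.022 -0.084 0 0 0 0 -0.9;0.027 -0.083 0 0 0 0 -0.9;0.031 -0.081 0 0 0 0 -0.9;0.035 -0.080 0 0 0 0 -0.9")

```text
clock: 37.98
position: [0.4125, 0.1986, 0.3137]
ee_rot: [0.707, 0.038, 0.705, -0.031]
contact_force: [-2.7, 5.9, 7.9]
width: 0.0214
```

>>> arm_command(series="0.037 -0.072 0 0 0 0 -0.9;0.040 -0.070 0 0 0 0 -0.9;0.043 -0.067 0 0 0 0 -0.9;0.047 -0.066 0 0 0 0 -0.9;0.050 -0.063 0 0 0 0 -0.9;0.054 -0.060 0 0 0 0 -0.9;0.056 -0.058 0 0 0 0 -0.9;0.059 -0.055 0 0 0 0 -0.9;0.061 -0.052 0 0 0 0 -0.9;0.064 -0.048 0 0 0 0 -0.9;0.067 -0.046 0 0 0 0 -0.9;0.068 -0.042 0 0 0 0 -0.9")

```text
clock: 38.98
position: [0.4055, 0.1274, 0.2477]
ee_rot: [0.707, 0.036, 0.706, -0.033]
contact_force: [0.2, 6.8, 3.8]
width: 0.0211
```

>>> arm_command(series="0.036 -0.020 0 0 0 0 -0.9;0.035 -0.019 0 0 0 0 -0.9;0.036 -0.017 0 0 0 0 -0.9;0.037 -0.018 0 0 0 0 -0.9;0.037 -0.016 0 0 0 0 -0.9;0.037 -0.015 0 0 0 0 -0.9;0.038 -0.014 0 0 0 0 -0.9;0.038 -0.013 0 0 0 0 -0.9;0.038 -0.013 0 0 0 0 -0.9;0.038 -0.011 0 0 0 0 -0.9;0.039 -0.011 0 0 0 0 -0.9;0.039 -0.009 0 0 0 0 -0.9")

```text
clock: 39.98
position: [0.4039, 0.1112, 0.2028]
ee_rot: [0.707, 0.038, 0.706, -0.032]
contact_force: [-0.2, 9.8, 1.9]
width: 0.021
```

>>> arm_command(series="0.020 0.004 0 0 0 0 -0.9;0.020 0.004 0 0 0 0 -0.9;0.020 0.004 0 0 0 0 -0.9;0.02 0.004 0 0 0 0 -0.9;0.020 0.004 0 0 0 0 -0.9;0.020 0 0 0 0 0 -0.9;0.020 0 0 0 0 0 -0.9;0.020 0 0 0 0 0 -0.9;0 0 0 0 0 0 -0.9")

```text
clock: 40.73
position: [0.4061, 0.1101, 0.1919]
ee_rot: [0.709, 0.034, 0.703, -0.034]
contact_force: [-7.6, 1.8, 36.3]
width: 0.0207
```

36 N upward at z 0.192: either shut or nearly so. Checking the lid.

```bash
python3 - <<'E'
from h import *
snap('side','d8.png');snap('scene','s8.png'); s,p,r=st(); print(p,s['contact_force'],s['moment'])
A=cv2.resize(cv2.imread('pics/d8.png')[130:330,80:300],None,fx=1.8,fy=1.8,interpolation=2);B=cv2.resize(cv2.imread('pics/s8.png')[110:310,80:300],None,fx=1.8,fy=1.8,interpolation=2)
cv2.imwrite('pics/m8.png',np.hstack([A,B]))
E
```

```text
[0.40603789 0.1101311  0.1918409 ] [-6.47231009  1.76495037 36.18403731] [0.34512879 0.99703574 0.03591208]
```

View pics/m8.png

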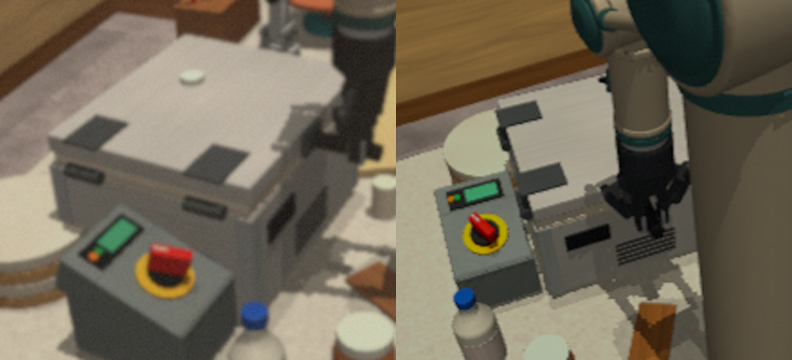

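The lid lies flat on the rim in both views as far as they resolve. Releasing, then pressing the bar from above with shut fingers as a check.

>>> arm_command(series="-0.02 0 0 0 0 0 -0.9;-0.01 0 0 0 0 0 0;0 0 0 0 0 0 0;0 0 0 0 0 0 0;0 0 0 0 0 0 0;-0.2 0 0 0 0 0 0;-0.2 0 0 0 0 0 0;-0.2 0 0 0 0 0 -1;0 0 0 0 0 0 -1;0 0 0 0 0 0 -1;0 0 0 0 0 0 -1;0 0 0 0 0 0 -1")

```text
clock: 41.83
position: [0.4027, 0.1098, 0.2482]
ee_rot: [0.705, 0.034, 0.707, -0.035]
contact_force: [0.6, -0.4, -0.0]
width: 0.0
```

>>> arm_command(series="0 0 0 0 0 0 -1;0 0 0 0 0 0 -1;0.1 0 0 0 0 0 -1;0.1 0 0 0 0 0 -1;0.05 0 0 0 0 0 -1;0.02 0 0 0 0 0 -1;0 0 0 0 0 0 -1")

```text
clock: 42.42
position: [0.4033, 0.11, 0.2221]
ee_rot: [0.706, 0.034, 0.707, -0.034]
contact_force: [0.8, 0.4, 0.9]
width: 0.0
```

>>> arm_command(series="0 -0.05 0 0 0 0 -1;0.02 0 0 0 0 0 -1;0.02 0 0 0 0 0 -1;0 0 0 0 0 0 -1;0 0 0 0 0 0 -1")

```text
clock: 42.83
position: [0.4032, 0.105, 0.2187]
ee_rot: [0.706, 0.034, 0.706, -0.034]
contact_force: [0.3, -0.3, 0.0]
width: -0.0001
```

>>> arm_command(series="0.02 0 0 0 0 0 -1;0.01 0 0 0 0 0 -1;0 0 0 0 0 0 -1;0 0 0 0 0 0 -1")

```text
clock: 43.17
position: [0.4035, 0.1051, 0.2166]
ee_rot: [0.707, 0.034, 0.706, -0.034]
contact_force: [-1.7, -0.3, 6.5]
width: -0.0005
```

>>> arm_command(series="0.015 0 0 0 0 0 -1;0.01 0 0 0 0 0 -1;0 0 0 0 0 0 -1;0 0 0 0 0 0 -1")

```text
clock: 43.5
position: [0.4036, 0.1052, 0.2163]
ee_rot: [0.707, 0.034, 0.705, -0.034]
contact_force: [-4.9, -1.2, 20.3]
width: 0.0003
```

Contact at z 0.216 puts the bar top at 0.197 m and it does not yield under 20 N, so the lid is shut. Next the clamp: jaws across kiln x, so the handle can pivot in the pads.

>>> arm_command(series="-0.3 0 0 0 0 0 -1;-0.4 0 0 0 0 0 -1;-0.4 0 0 0 0 0 -1;-0.4 0 0 0 0 0 0.2;-0.4 0 0 0 0 0 0.2;-0.4 0 0 0.038 0 0 0.2;0 0 0 0.0385 0 0 0.2;0 0 0 0.0385 0 0 0.2;0 0 0 0.0385 0 0 0.2;0 0 0 0.0385 0 0 0.2;0 0 0 0.0385 0 0 0.2;0 0 0 0.0385 0 0 0.2")

```text
clock: 44.5
position: [0.4032, 0.1051, 0.443]
ee_rot: [0.629, 0.323, 0.629, -0.323]
contact_force: [0.7, 0.2, 0.1]
width: 0.051
```

>>> arm_command(series="0 0 0 0.0385 0 0 0.2;0 0 0 0.0385 0 0 0.2;0 0 0 0.0385 0 0 0.2;0 0 0 0.0385 0 0 0.2;0 0 0 0.0385 0 0 0.2;0 0 0 0.0385 0 0 0.2;0 0.265 0.247 0 0 0 0.2;0 0.265 0.247 0 0 0 0.2;0 0.265 0.247 0 0 0 0.2;0 0.265 0.247 0 0 0 0.2;0 0.265 0.247 0 0 0 0.2;0 0.265 0.247 0 0 0 0.2")

```text
clock: 45.5
position: [0.5481, -0.0592, 0.443]
ee_rot: [0.475, 0.524, 0.475, -0.524]
contact_force: [-0.1, 0.9, 1.5]
width: 0.0512
```

>>> arm_command(series="0 0.265 0.247 0 0 0 0.2;0 0.265 0.247 0 0 0 0.2;0 0 0 0 0 0 0.2;0 0 0 0 0 0 0.2")

```text
clock: 45.83
position: [0.5962, -0.1136, 0.441]
ee_rot: [-0.474, -0.524, -0.476, 0.525]
contact_force: [-0.2, 0.2, 0.9]
width: 0.051
```

```bash
python3 - <<'E'
from h import *
s,p,r=st(); print(p,r.as_matrix().round(3),s['qpos'].round(2))
snap('wrist','w9.png');snap('side','d9.png')
A=cv2.imread('pics/w9.png');B=cv2.resize(cv2.imread('pics/d9.png')[70:210,180:280],None,fx=2.74,fy=2.74,interpolation=2)
cv2.imwrite('pics/m9.png',np.hstack([A,B[:384]]))
a=np.deg2rad(-5.6);ex=np.array([np.cos(a),np.sin(a)]);ey=np.array([-np.sin(a),np.cos(a)]);c=np.array([.615,.084])
for rr in(.047,.085,.122):
  P=c-ey*(.205+rr*np.cos(1.2));P=[*P,.222+rr*np.sin(1.2)];print(np.round(P,3),proj('wrist','w9.png',[P]).round(),(proj('side','d9.png',[P])).round())
E
```

```text
[ 0.59617306 -0.11361228  0.44098491] [[-0.003  0.995 -0.099]
 [ 0.001 -0.099 -0.995]
 [-1.    -0.003 -0.001]] [-0.3   0.29  1.03  0.    1.83 -0.2 ]
[ 0.593 -0.137  0.266] [[256. 197.]] [[238. 128.]]
[ 0.592 -0.151  0.301] [[256. 225.]] [[241. 113.]]
[ 0.591 -0.164  0.336] [[256. 259.]] [[243.  99.]]
```

View pics/m9.png

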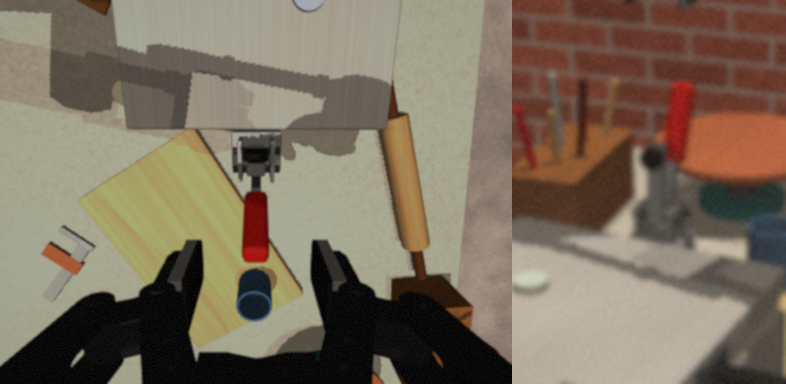

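The red grip spans (255,193)–(256,260), against a model prediction of 197–259, so it is aligned. Moving over and gripping.

>>> arm_command(series="0 0 0.2 0 0 0 0.2;0 0 0.19 0 0 0 0.2;0.3 0 0 0 0 0 0.2;0.3 0 0 0 0 0 0.2;0.3 0 0 0 0 0 0.2;0.25 0 0 0 0 0 0.2;0.15 0 0 0 0 0 0.2;0.05 0 0 0 0 0 0.2;0 0 0 0 0 0 0.2")

```text
clock: 46.68
position: [0.5902, -0.1495, 0.3078]
ee_rot: [-0.475, -0.523, -0.476, 0.524]
contact_force: [0.4, 0.2, -0.2]
width: 0.0508
```

>>> arm_command(series="0 0 0 0 0 0 -0.9;0 0 0 0 0 0 -0.9;0 0 0 0 0 0 -0.9;0 0 0 0 0 0 -0.9;0 0 0 0 0 0 -0.9;0 0 0 0 0 0 -0.9", squeeze=35)

```text
clock: 47.18
position: [0.5912, -0.1509, 0.3104]
ee_rot: [0.476, 0.524, 0.475, -0.523]
contact_force: [-2.7, 0.9, 6.2]
width: 0.0211
```

```bash
python3 - <<'E'
import numpy as np
th=np.concatenate([np.linspace(1.2,.6,13),np.linspace(.6,.0,13)[1:]])
y=-.09*np.cos(th);z=.09*np.sin(th)
tx=np.diff(np.round(-z*10,3));tz=-np.diff(np.round(y*10,3))
for k in range(0,len(tx),12): print(';'.join(f'{a:.3f} 0 {b:.3f} 0 0 0 -0.9' for a,b in zip(tx[k:k+12],tz[k:k+12])))
E
```

```text
0.018 0 0.042 0 0 0 -0.9;0.019 0 0.040 0 0 0 -0.9;0.021 0 0.040 0 0 0 -0.9;0.024 0 0.038 0 0 0 -0.9;0.025 0 0.038 0 0 0 -0.9;0.027 0 0.035 0 0 0 -0.9;0.029 0 0.035 0 0 0 -0.9;0.030 0 0.033 0 0 0 -0.9;0.033 0 0.032 0 0 0 -0.9;0.033 0 0.029 0 0 0 -0.9;0.035 0 0.028 0 0 0 -0.9;0.037 0 0.027 0 0 0 -0.9
0.038 0 0.024 0 0 0 -0.9;0.039 0 0.023 0 0 0 -0.9;0.040 0 0.020 0 0 0 -0.9;0.041 0 0.019 0 0 0 -0.9;0.041 0 0.016 0 0 0 -0.9;0.043 0 0.015 0 0 0 -0.9;0.043 0 0.012 0 0 0 -0.9;0.044 0 0.010 0 0 0 -0.9;0.045 0 0.008 0 0 0 -0.9;0.044 0 0.006 0 0 0 -0.9;0.045 0 0.003 0 0 0 -0.9;0.045 0 0.001 0 0 0 -0.9
```

>>> arm_command(series="0.018 0 0.042 0 0 0 -0.9;0.019 0 0.040 0 0 0 -0.9;0.021 0 0.040 0 0 0 -0.9;0.024 0 0.038 0 0 0 -0.9;0.025 0 0.038 0 0 0 -0.9;0.027 0 0.035 0 0 0 -0.9;0.029 0 0.035 0 0 0 -0.9;0.030 0 0.033 0 0 0 -0.9;0.033 0 0.032 0 0 0 -0.9;0.033 0 0.029 0 0 0 -0.9;0.035 0 0.028 0 0 0 -0.9;0.037 0 0.027 0 0 0 -0.9")

```text
clock: 48.18
position: [0.5869, -0.193, 0.2784]
ee_rot: [0.476, 0.524, 0.474, -0.524]
contact_force: [-4.3, 0.8, 10.2]
width: 0.0215
```

>>> arm_command(series="0.038 0 0.024 0 0 0 -0.9;0.039 0 0.023 0 0 0 -0.9;0.040 0 0.020 0 0 0 -0.9;0.041 0 0.019 0 0 0 -0.9;0.041 0 0.016 0 0 0 -0.9;0.043 0 0.015 0 0 0 -0.9;0.043 0 0.012 0 0 0 -0.9;0.044 0 0.010 0 0 0 -0.9;0.045 0 0.008 0 0 0 -0.9;0.044 0 0.006 0 0 0 -0.9;0.045 0 0.003 0 0 0 -0.9;0.045 0 0.001 0 0 0 -0.9")

```text
clock: 49.18
position: [0.5851, -0.211, 0.2269]
ee_rot: [-0.477, -0.523, -0.473, 0.525]
contact_force: [-4.3, -5.8, 8.8]
width: 0.0218
```

Following on down to the stop.

>>> arm_command(series="0.03 0 0 0 0 0 -0.9;0.03 0 0 0 0 0 -0.9;0 0 0 0 0 0 -0.9;0 0 0 0 0 0 -0.9")

```text
clock: 49.52
position: [0.5851, -0.211, 0.2201]
ee_rot: [-0.476, -0.522, -0.474, 0.525]
contact_force: [-4.6, -6.2, 5.1]
width: 0.0217
```

>>> arm_command(series="0.03 0 0 0 0 0 -0.9;0 0 0 0 0 0 -0.9;0 0 0 0 0 0 -0.9")

```text
clock: 49.77
position: [0.5851, -0.2109, 0.2171]
ee_rot: [-0.476, -0.523, -0.474, 0.525]
contact_force: [-4.5, -6.6, 5.8]
width: 0.0212
```

>>> arm_command(series="0.03 0 0 0 0 0 -0.9;0 0 0 0 0 0 -0.9;0 0 0 0 0 0 -0.9")

```text
clock: 50.02
position: [0.5852, -0.2109, 0.2169]
ee_rot: [-0.477, -0.523, -0.473, 0.525]
contact_force: [-7.7, -4.0, 15.9]
width: 0.0214
```

>>> arm_command(series="0.03 0 0 0 0 0 -0.9;0 0 0 0 0 0 -0.9;0 0 0 0 0 0 -0.9")

```text
clock: 50.27
position: [0.5853, -0.2109, 0.2168]
ee_rot: [-0.478, -0.523, -0.472, 0.525]
contact_force: [-9.5, -2.2, 27.5]
width: 0.0214
```

Firm stop at z 0.217 (27 N): the clamp is fully down. Releasing, then over to the switch.

>>> arm_command(series="-0.02 0 0 0 0 0 -0.9;-0.01 0 0 0 0 0 0.2;0 0 0 0 0 0 0.2;0 0 0 0 0 0 0.2;0 0 0 0 0 0 0.2;0 0 0 0 0 0 0.2;-0.2 0 0 0 0 0 0.2;-0.3 0 0 0 0 0 0.2;-0.4 0 0 0 0 0 0.2;-0.4 0 0 0 0 0 0.2;-0.4 0 0 0 0 0 0.2;-0.1 0 -0.2 0 0 0 0.2")

```text
clock: 51.27
position: [0.5894, -0.1916, 0.3987]
ee_rot: [0.478, 0.525, 0.47, -0.524]
contact_force: [0.2, -0.0, 1.1]
width: 0.0511
```

>>> arm_command(series="0 -0.06 -0.39 0 0 0 0.2;0 -0.06 -0.39 0 0 0 0.2;0 -0.06 -0.39 0 0 0 0.2;0 -0.06 -0.39 0 0 0 0.2;0 -0.06 -0.39 0 0 0 0.2;0 -0.06 -0.39 0 0 0 0.2;0 -0.06 -0.39 0 0 0 0.2;0 -0.06 -0.39 0 0 0 0.2;0 -0.06 -0.39 0 0 0 0.2;0 -0.06 -0.39 0 0 0 0.2;0 -0.06 -0.39 0 0 0 0.2;0 -0.06 -0.39 0 0 0 0.2")

```text
clock: 52.27
position: [0.5609, 0.2868, 0.3917]
ee_rot: [-0.475, -0.523, -0.475, 0.524]
contact_force: [1.0, 0.3, 0.5]
width: 0.0515
```

>>> arm_command(series="0 0 -0.3 0 0 0 0.2;0 0 0 0 0 0 0.2;0 0 0 0 0 0 0.2;0 0 0 0 0 0 0.2")

```text
clock: 52.6
position: [0.5642, 0.3142, 0.3915]
ee_rot: [-0.475, -0.523, -0.475, 0.524]
contact_force: [-0.4, -0.0, -0.5]
width: 0.0511
```

```bash
python3 - <<'E'
from h import *
s,p,r=st(); print(p,r.as_matrix().round(3),s['qpos'].round(2))
snap('wrist','w10.png');snap('side','d10.png');snap('scene','s10.png')
A=cv2.imread('pics/w10.png');B=cv2.imread('pics/s10.png')[100:330,120:300];C=cv2.imread('pics/d10.png')[70:224,100:280]
cv2.imwrite('pics/m10.png',np.hstack([A,np.vstack([B,C])]))
E
```

```text
[0.56420807 0.31417873 0.3915293 ] [[-0.001  0.995 -0.096]
 [-0.001 -0.096 -0.995]
 [-1.    -0.001  0.002]] [ 0.4   0.35  1.05 -0.    1.74  0.5 ]
```

View pics/m10.png

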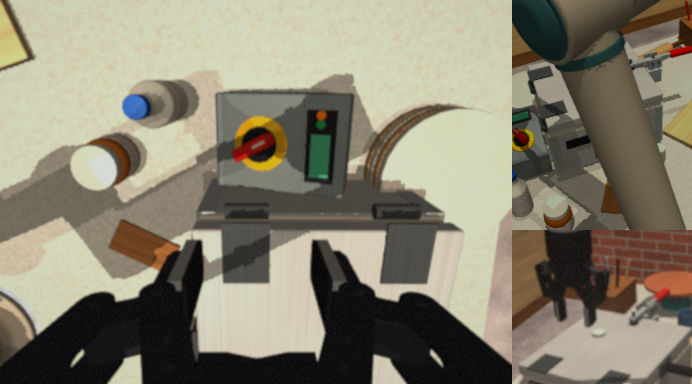

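The wrist view shows the switch's red bar from (234,157) to (272,138), with the yellow ring centred near (260,145). The insets show the clamp handle lowered. I'll get numbers by colour mask.

```bash
python3 - <<'E'
from h import *
a=np.deg2rad(-5.6);ex=np.array([np.cos(a),np.sin(a),0]);ey=np.array([-np.sin(a),np.cos(a),0]);c=np.array([.615,.084,0]);ez=np.array([0,0,1.])
def blob(f,col,box):
    im=cv2.imread('pics/'+f);h=cv2.cvtColor(im,cv2.COLOR_BGR2HSV).astype(int)
    m=((h[...,0]<8)|(h[...,0]>172))&(h[...,1]>170)&(h[...,2]>70) if col=='r' else (abs(h[...,0]-25)<6)&(h[...,1]>180)&(h[...,2]>120)
    z=np.zeros_like(m);x0,y0,x1,y1=box;z[y0:y1,x0:x1]=1;m=(m&z).astype(np.uint8)
    p=np.argwhere(m)[:,::-1].astype(np.float32);return p
for f,b in(('w10.png',(215,110,300,180)),('s10.png',(115,200,160,260)),('d10.png',(150,260,200,300))):
    p=blob(f,'r',b);q=blob(f,'y',b)
    print(f,'red',len(p),p.mean(0).round(1) if len(p) else'',[np.round(v,1).tolist() for v in cv2.minAreaRect(p)[:2]] if len(p)else'','yel',len(q),(q.min(0),q.max(0)) if len(q) else'', np.round(cv2.minAreaRect(p)[2],1) if len(p) else'')
# clamp red
for f,b in(('s10.png',(280,130,420,190)),('d10.png',(230,80,290,160))):
    p=blob(f,'r',b);print(f,'clamp red',p.mean(0).round(1),p.min(0),p.max(0))
    for th in(0,.1,.3):print(th,[proj(f[0]=='s' and 'scene' or 'side',f,[c-ey*(.205+r*np.cos(th))+ez*(.222+r*np.sin(th))]).round(1).tolist() for r in(.047,.085,.122)])
E
```

```text
w10.png red 501 [252.4 146.9] [[252.6, 146.7], [13.4, 44.3]] yel 946 (array([236., 117.], dtype=float32), array([286., 169.], dtype=float32)) 63.4
s10.png red 92 [127.7 235.6] [[127.8, 235.3], [17.0, 6.4]] yel 152 (array([117., 229.], dtype=float32), array([141., 250.], dtype=float32)) 45.0
d10.png red 271 [173.8 275.3] [[173.5, 274.9], [22.3, 13.4]] yel 75 (array([157., 282.], dtype=float32), array([180., 294.], dtype=float32)) 10.0
s10.png clamp red [289.6 150.7] [280. 145.] [300. 156.]
0 [[[277.3, 154.5]], [[288.4, 151.6]], [[299.0, 148.8]]]
0.1 [[[277.3, 153.3]], [[288.4, 149.4]], [[299.1, 145.7]]]
0.3 [[[276.8, 150.9]], [[287.7, 145.2]], [[298.2, 139.5]]]
d10.png clamp red [250.3 133.1] [243. 127.] [257. 140.]
0 [[[243.5, 139.1]], [[249.3, 134.2]], [[254.8, 129.7]]]
0.1 [[[243.4, 137.5]], [[249.2, 131.4]], [[254.7, 125.7]]]
0.3 [[[243.1, 134.6]], [[248.7, 126.2]], [[254.0, 118.4]]]
```

```bash
python3 - <<'E'
from h import *
a=np.deg2rad(-5.6);ex=np.array([np.cos(a),np.sin(a),0]);ey=np.array([-np.sin(a),np.cos(a),0]);c=np.array([.615,.084,0]);ez=np.array([0,0,1.])
n=-np.sin(np.radians(20))*ex+np.cos(np.radians(20))*ez
T=tri([('wrist','w10.png',(252.6,146.7)),('side','d10.png',(173.8,275.3))]);print('red',T.round(4))
Ry=tri([('wrist','w10.png',(261,143)),('side','d10.png',(262/1.5*0+172.5,284))]);print('ring',Ry.round(4))
# bar direction in panel plane: intersect rect ends with plane through T normal n
p=np.array([252.6,146.7]);ang=np.radians(63.4)
d=np.array([-np.sin(ang),np.cos(ang)]);o,v=ray('wrist','w10.png',[p+22*d,p-22*d])
E=o+v*(((T-o)@n)/(v@n))[:,None];b=E[0]-E[1];print(np.linalg.norm(b));b/=np.linalg.norm(b)
print('bar dir local',b@ex,b@ey,b@ez)
u=np.cross(ey,n) # in-plane ~ +x local tilted
print('angle from ey in plane',np.degrees(np.arctan2(b@u,b@ey)),'T local',((T-c)@ex).round(4),((T-c)@ey).round(4))
# ring centre expected for h below T
for h in(.02,.03,.035): print(h,proj('wrist','w10.png',[T-n*h]).round(1),proj('side','d10.png',[T-n*h]).round(1))
for h in (.0,.007): print('proj T+',proj('scene','s10.png',[T]).round(1))
E
```

```text
red [0.5614 0.3258 0.1338]
ring [0.5701 0.3237 0.1067]
0.05604655044393971
bar dir local -0.8294763148748354 -0.46991765452776907 -0.30190468864325887
angle from ey in plane -118.02895144553885 T local -0.0769 0.2355
0.02 [[258.9 143.6]] [[172.2 281.6]]
0.03 [[261.6 142.3]] [[171.2 284.7]]
0.035 [[262.9 141.7]] [[170.7 286.2]]
proj T+ [[128.  237.5]]
proj T+ [[128.  237.5]]
```

Clamp reads about 0 rad in both views. Switch point is about (0.560, 0.326, 0.137), with the bar about 28° off kiln x. Turning the tool first.

>>> arm_command(series="0 0 0 -0.0386 0 0 0.2;0 0 0 -0.0386 0 0 0.2;0 0 0 -0.0386 0 0 0.2;0 0 0 -0.0386 0 0 0.2;0 0 0 -0.0386 0 0 0.2;0 0 0 -0.0386 0 0 0.2;0 0 0 -0.0386 0 0 0.2;0 0 0 -0.0386 0 0 0.2;0 0 0 -0.0386 0 0 0.2;0 0 0 -0.0386 0 0 0.2;0 0 0 -0.0386 0 0 0.2;0 0 0 -0.0386 0 0 0.2")

```text
clock: 53.75
position: [0.5645, 0.3129, 0.3927]
ee_rot: [0.703, 0.074, 0.703, -0.074]
contact_force: [-0.2, -0.0, -0.4]
width: 0.051
```

>>> arm_command(series="0 0 0 -0.0386 0 0 0.2;0 0 0 -0.0386 0 0 0.2;0 0 0 -0.0386 0 0 0.2;0 0 0 -0.0386 0 0 0.2;0 0 0 -0.0386 0 0 0.2;0 0 0 0 0 0 0.2;0 0 0 0 0 0 0.2")

```text
clock: 54.33
position: [0.5644, 0.3134, 0.3926]
ee_rot: [0.694, -0.137, 0.694, 0.137]
contact_force: [0.7, -0.0, 1.1]
width: 0.0514
```

```bash
cat > tgt.py <<'E'
from h import *
import sys
a=np.deg2rad(-5.6);ex=np.array([np.cos(a),np.sin(a),0]);ey=np.array([-np.sin(a),np.cos(a),0]);ez=np.array([0,0,1.])
n=-np.sin(np.radians(20))*ex+np.cos(np.radians(20))*ez;u=np.cross(ey,n)
def go(G,deg,back):
    b=np.radians(deg);z=np.cos(b)*u+np.sin(b)*ey;x=-n;y=np.cross(z,x);Rt=np.c_[x,y,z]
    s,p,r=st();print('p',p.round(4),'q',s['qpos'].round(2))
    print('rotvec/pi',(R.from_matrix(r.as_matrix().T@Rt).as_rotvec()/np.pi).round(4))
    d=np.array(G)+n*back-p
    print('shift in target axes/0.1',(Rt.T@d*10).round(3),'in present',(r.as_matrix().T@d*10).round(3))
E
python3 -c "
from tgt import *
go((.560,.326,.1376),28,.08)"
```

```text
p [0.5644 0.3134 0.3926] q [ 0.4   0.35  1.05 -0.    1.74 -1.56]
rotvec/pi [-0.0006 -0.098  -0.052 ]
shift in target axes/0.1 [ 1.577  0.542 -0.76 ] in present [ 1.798  0.262 -0.235]
```

>>> arm_command(series="0 0 0 0 -0.0245 -0.013 0.2;0 0 0 0 -0.0245 -0.013 0.2;0 0 0 0 -0.0245 -0.013 0.2;0 0 0 0 -0.0245 -0.013 0.2;0.315 0.108 -0.152 0 0 0 0.2;0.315 0.108 -0.152 0 0 0 0.2;0.315 0.108 -0.152 0 0 0 0.2;0.315 0.108 -0.152 0 0 0 0.2;0.315 0.108 -0.152 0 0 0 0.2;0 0 0 0 0 0 0.2;0 0 0 0 0 0 0.2;0 0 0 0 0 0 0.2")

```text
clock: 55.33
position: [0.5344, 0.3301, 0.2153]
ee_rot: [0.802, -0.17, 0.564, 0.101]
contact_force: [0.2, 0.4, 0.5]
width: 0.051
```

```bash
python3 - <<'E'
from tgt import *
go((.560,.326,.1376),28,.08)
snap('wrist','w11.png')
c=np.array([.560,.326,.1376])
v=np.cos(np.radians(28))*u+np.sin(np.radians(28))*ey
w=np.cross(n,v)
P=[c+n*.007+v*a+w*b for a,b in((.023,.0075),(.023,-.0075),(-.023,-.0075),(-.023,.0075))]
q=proj('wrist','w11.png',P);print(q.round(0).tolist(), proj('wrist','w11.png',[c-n*.026]))
im=cv2.imread('pics/w11.png');im=cv2.resize(im,None,fx=1.5,fy=1.5);cv2.polylines(im,[(q*1.5).astype(np.int32)],True,(255,255,0),1);cv2.imwrite('pics/m11.png',im)
E
```

```text
p [0.5344 0.3301 0.2153] q [ 0.56  0.26  1.68 -0.26  0.94 -1.28]
rotvec/pi [ 0.0002  0.0015 -0.0004]
shift in target axes/0.1 [ 0.019 -0.004 -0.028] in present [ 0.019 -0.004 -0.028]
[[267.0, 239.0], [244.0, 239.0], [243.0, 172.0], [267.0, 172.0]] [[255.52314067 191.23186936]]
```

View pics/m11.png

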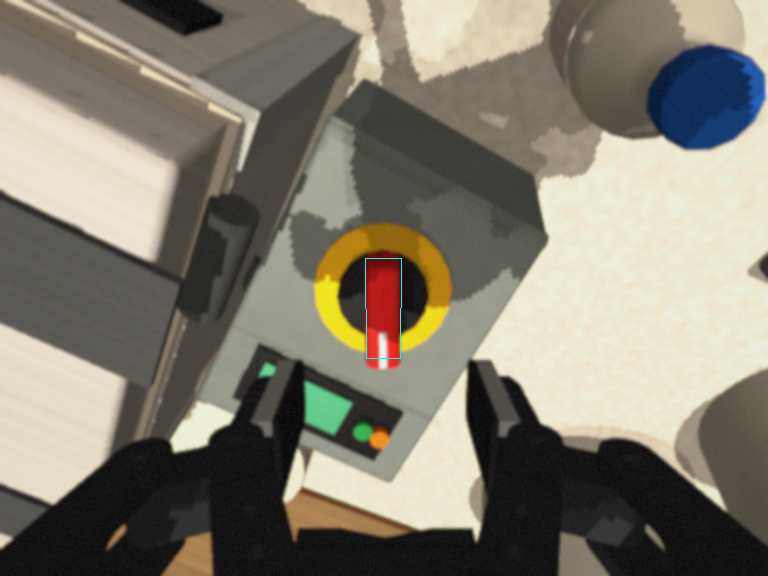

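The jaws are parallel to the red bar, whose top spans (383,268)–(383,367); the predicted outline is about 4 mm high, an error along the bar only. Going straight in.

>>> arm_command(series="0.2 0 0.01 0 0 0 0;0.2 0 0 0 0 0 0;0.2 0 0 0 0 0 0;0.1 0 0 0 0 0 0;0.05 0 0 0 0 0 0;0.04 0 0 0 0 0 0;0 0 0 0 0 0 0;0 0 0 0 0 0 0;0 0 0 0 0 0 -0.95;0 0 0 0 0 0 -0.95;0 0 0 0 0 0 -0.95;0 0 0 0 0 0 -0.95", squeeze=40)

```text
clock: 56.38
position: [0.5623, 0.3274, 0.1438]
ee_rot: [0.803, -0.172, 0.562, 0.101]
contact_force: [-4.7, -4.7, 14.9]
width: 0.0142
```

>>> arm_command(series="0 0 0 0 0 0 -0.95;0 0 0 0 0 0 -0.95;0 0 0 0 0 0 -0.95")

```text
clock: 56.63
position: [0.5623, 0.3273, 0.1438]
ee_rot: [0.803, -0.172, 0.562, 0.101]
contact_force: [-3.9, -4.3, 15.0]
width: 0.0145
```

>>> arm_command(series="-0.03 0 0 0 0 0 -0.95;-0.02 0 0 0 0 0 -0.95;0 0 0 0 0 0 -0.95;0 0 0 0 0 0 -0.95")

```text
clock: 56.97
position: [0.5621, 0.3273, 0.144]
ee_rot: [0.802, -0.172, 0.563, 0.101]
contact_force: [11.4, -3.1, -10.9]
width: 0.0142
```

>>> arm_command(series="0.023 0 0 0.02 0 0 -0.95;0 0 0 0.03 0 0 -0.95;0 0 0 0.03 0 0 -0.95;0 0 0 0.03 0 0 -0.95;0 0 0 0.03 0 0 -0.95;0 0 0 0.03 0 0 -0.95;0 0 0 0.03 0 0 -0.95;0 0 0 0.03 0 0 -0.95;0 0 0 0.03 0 0 -0.95;0 0 0 0.03 0 0 -0.95")

```text
clock: 57.8
position: [0.5621, 0.3244, 0.1439]
ee_rot: [0.796, 0.198, 0.549, -0.16]
contact_force: [4.8, -11.8, 4.2]
width: 0.0142
```

```bash
python3 -c "
from tgt import *
go((.5622,.3273,.144),28,0); s=st()[0]; print(s['contact_force'],s['moment'],s['width'],n@s['moment'])"
```

```text
p [0.5621 0.3244 0.1439] q [ 0.53  0.35  1.74 -0.3   0.79 -0.34]
rotvec/pi [-0.2897  0.0019  0.0012]
shift in target axes/0.1 [-0.001  0.027  0.012] in present [-0.001  0.026 -0.014]
[  4.78183674 -11.83382138   4.18371434] [-1.93790385 -0.98389886 -0.50506066] 0.014168901486444105 0.15219914644686533
```

>>> arm_command(series="0 -0.018 0.01 0.025 0 0 -0.95;0 0 0 0.02 0 0 -0.95;0 0 0 0.01 0 0 -0.95;0 0 0 0 0 0 -0.95")

```text
clock: 58.13
position: [0.5618, 0.3238, 0.1439]
ee_rot: [0.777, 0.264, 0.534, -0.204]
contact_force: [2.7, -6.4, 3.6]
width: 0.0146
```

```bash
python3 -c "
from tgt import *
go((.5622,.3273,.144),28,0); s=st()[0]; print(s['contact_force'],s['moment'],s['width'],n@s['moment'])"
```

```text
p [0.5618 0.3238 0.1439] q [ 0.52  0.35  1.74 -0.29  0.78 -0.18]
rotvec/pi [-3.425e-01  2.100e-03  3.000e-04]
shift in target axes/0.1 [-0.001  0.031  0.017] in present [-0.001  0.029 -0.019]
[ 2.69830416 -6.39164471  3.59507746] [-1.54867775 -0.61813631  0.70451559] 0.014564342151567024 1.168548645132277
```

At the stop (1.08 rad turned, torque rising to 1.2 N m). Holding, then releasing.

>>> arm_command(series="0 0 0 0 0 0 -0.95;0 0 0 0 0 0 -0.95;0 0 0 0 0 0 -0.95;0 0 0 0 0 0 -0.95;0 0 0 0 0 0 -0.95;0 0 0 0 0 0 -0.95;0 0 0 0 0 0 -0.95;0 0 0 0 0 0 -0.95;0 0 0 0 0 0 -0.95;0 0 0 0 0 0 -0.95")

```text
clock: 58.97
position: [0.5618, 0.3238, 0.1439]
ee_rot: [0.777, 0.263, 0.534, -0.204]
contact_force: [3.4, -6.1, 3.9]
width: 0.0145
```

>>> arm_command(series="0 0 0 0 0 0 0.4;0 0 0 0 0 0 0.45;0 0 0 0 0 0 0.45;0 0 0 0 0 0 0.45;0 0 0 0 0 0 0.45;0 0 0 0 0 0 0.45;-0.2 0 0 0 0 0 0.45;-0.3 0 0 0 0 0 0.45;-0.4 0 0 0 0 0 0.45;-0.4 0 0 0 0 0 0.45;0 0 0 0 0 0 0.45;0 0 0 0 0 0 0.45")

```text
clock: 59.97
position: [0.5155, 0.3308, 0.267]
ee_rot: [0.775, 0.268, 0.535, -0.203]
contact_force: [0.6, -0.5, -1.1]
width: 0.0618
```

```bash
python3 - <<'E'
from h import *
s,p,r=st();print(p,s['contact_force'])
snap('wrist','w12.png');snap('side','d12.png');snap('scene','s12.png')
A=cv2.imread('pics/w12.png')[:,60:452]
B=cv2.resize(cv2.imread('pics/d12.png')[60:350,80:370],(384,384))
cv2.imwrite('pics/m12.png',np.hstack([A,B]))
E
```

```text
[0.51551688 0.33079135 0.26695474] [ 0.610552   -0.45936421 -1.09914869]
```

View pics/m12.png

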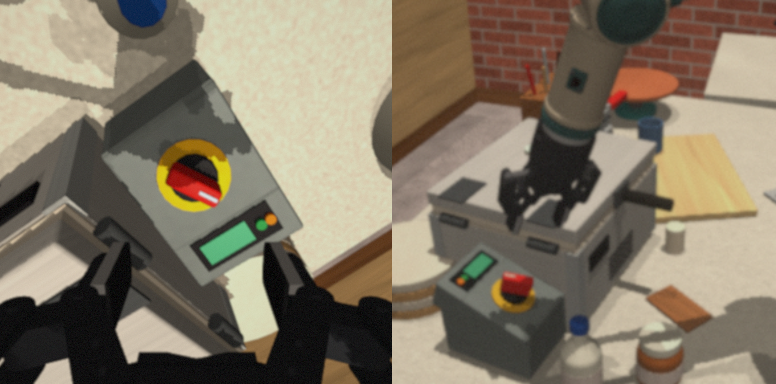

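The switch bar at (193,185) is back at its rest angle. The lid is flat, the clamp down, the mug on the board and the bystanders in place. The robot is clear, so I'm handing in.

```bash
python3 -c "
from rig import ticket
print(ticket.sign_off())"
```

```text
the job is handed in; nothing more can be done
None
```

The kiln is loaded, shut, clamped and started, and the job was handed in at about 60 s on the robot clock, with no verdict reported.

- **Pots:** The four pots present were the beaker, tumbler, planter and vase. Each was lowered in small steps (1.5 to 2 mm) onto the shelf until the wrist force showed contact. The wrist picture just before closing showed all four upright.
- **Lid:** I swung it down by its handle. At the end the force reached 36 N with the gripper still about 5 mm above the expected shut height, which was unclear. So I let go and pressed the bar from above with shut fingers. The bar top was at the shut height to within 1 mm and did not give under 20 N.
- **Clamp:** The handle went down to a firm stop (27 N). Colour measurements in both fixed cameras agreed with the handle being level.
- **Switch:** I turned it 1.08 rad, with the torque rising sharply at the stop, held it about 0.9 s and released it. The last picture shows the bar back at rest.
- **Surroundings:** The mug and the bystanders in view were where they started, and the robot was touching nothing.

While I was placing the first pot, the gripper leaned on something at the chamber's +y side with about 7 N. I backed off and moved the remaining placements inward. I could not see inside the kiln after the lid closed.

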